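Index the thread carousel one position, lock it and load the next reel

ROBOT

A 6-joint arm with a two-finger parallel gripper is mounted at the origin on a cart in front of the work surface, level with it; the furniture and walls round the work are solid. World frame = base frame: x ahead of the robot, y to its left, z up, the work surface at z = 0. Lengths are in m, angles in rad, forces in N, time in s.
With the tool pointing down it reaches from about 0.3 to 0.775 m from the base axis. Payload 14.6 kg.
Tool frame: the origin (TCP) lies at the very end of the fingers, on their centre line; the grasp point (between the pads) lies 19 mm behind it; z points along the fingers, y is the direction in which the jaws open and shut (so a half turn about z gives the same grasp; the last joint's range is limited). The gripper opens to 94 mm and grips with 3 to 60 N. Pads are 16 mm wide; open, the fingers measure 119 mm over their backs; the gripper's body (75 mm by 177 mm) begins 78 mm behind the grasp point.
Start: joints at [1.139, 0.3, 1.521, -0, 1.321, -0.067], TCP at [0.196, 0.514, 0.175] pointing down, gripper open.
Joint ranges: [-3.03, 3.03], [-0.79, 2.21], [0.23, 2.52], [-1.04, 4.18], [0, 3.07], [-2.55, 2.55]. Speed limits (rad/s): [2.22, 2.22, 2.57, 3.14, 3.14, 3.14].

INTERFACE

Orientations are given as [roll, pitch, yaw] about the fixed x, y, z axes, in that order (R = Rz(yaw) Ry(pitch) Rx(roll)).
In Python, from station import get_obs, vision, hand_in gives the robot as it stands.
- The arm moves only by the tool play_rows, never from a script. Its argument "moves" is a list of rows, each an object with "claw": the opening, from 0 (shut) to 1 (fully open); "linear": the shift along the tool's x, y, z in mm, a list of three; "turn": the turn, a rotation vector about the tool's x, y, z in rad, a list of three. In form: [{"claw": claw, "linear": [tx, ty, tz], "turn": [ax, ay, az]}, ...]. A call has 1 to 8 rows; each row is the pose to reach, as a shift and turn from the pose measured when the call began, along the tool's axes at that moment; what a row does not reach only later rows make up. A row lasts 1/8 s, in which the tool goes at most 62.5 mm and 10.7 degrees, less where a joint would pass 70% of its speed; a pose out of reach is approached as far as the arm can. A call with a gripper value outside its range is refused whole. The fingers move at their own pace and stop on an object; "force" is the grip in N (left out, the last holds). Time passes only in rows, so rows that repeat a pose let the fingers close. It gives the time, the measured TCP pose, the force and the opening at its end, in the units of the state.
- get_obs(): the state, without advancing time (a new reading comes with each control period).
- vision.camera(name): name is "side" or "top"; returns the picture (480x640x3 uint8, blue, green, red); there is no depth.
- vision.camera_info(name): a dict with "camera_matrix" (3x3 intrinsics, pixels), "k1" (the pictures are not rectified: a ray, as slopes to the right and down, at radius r is drawn at 1 + k1 r^2 times it, then the intrinsics apply), "rvec" (rotation vector, rad) and "tvec" (3), from world to camera coordinates, as OpenCV has them. Camera axes: x right, y down, z forward; pixel columns grow to the right and rows downward; lengths in m; the calibration is good to about 2 mm. A picture is of the moment at which its call begins. camera_info takes no time and is no camera call.
- hand_in(): hands the job in, once; it reports no verdict.
The state is a dict: "time_s": time; "qpos": joint angles; "joint_vel": joint speeds; "tau": joint torques, N m; "ee_pos": TCP position; "eef_rot": TCP orientation; "force": force on the tool from outside, world axes, zero at the start; "moment": the same for the moment, N m; "grip_width": finger opening in m.
Only numpy, scipy, OpenCV 4.12 (cv2) and the standard library are available. Lean on these libraries where they do the work, as an engineer would, in place of code of your own. Each camera call takes 0.05 s, during which the arm holds its last target.

TASK

Push the thread carousel round by one position in the direction of its yellow arrow (anticlockwise seen from above), so that it clicks into its next detent and the next empty nest stands at the yellow pointer. Then swing the red lock lever fully in to lock the carousel, and after that stand the loose pink reel upright in the empty nest at the pointer. Do not turn the carousel backwards or past that one position, and leave the three reels already on it standing in their nests.

Things in the scene. Friction and masses are not known exactly. Their poses are not given: they have to be found in the camera images.
- carousel: fixed grey base, 230 mm round foot, under an aluminium turntable of 208 mm diameter, top 44 mm above the bench. Origin on the turning axis at bench height, z up; -x points to the yellow pointer (loading station) at the rim. Nests at 180 (pointer), 240 and 300 degrees (anticlockwise from its +x) hold reels at the start; those at 120, 60 and 0 are empty
- table (a joint): angle of the turntable (rad), 0 at the start, growing anticlockwise seen from above; detents every 1.047 rad (60 degrees). A spring cam holds it in each detent; pushing a pin takes about 3 to 5 N, and once past half-way the table runs on into the next detent by itself, slowly, in about 1 s
- push_pin (a point): one of the six push pins of the turntable (10 mm thick, 92 mm from the axis), the one at the base's +y side at the start; this point is on its centre line, 80 mm above the bench and 15 mm below its top, and turns with the table
- station (a point): fixed point at the loading station in front of the yellow pointer: the centre of a reel that stands in the nest there, 65 mm above the bench (21 mm above the nest floor)
- lock (a joint): angle of the red lock lever (rad): 0 fully in, locked (its tooth in a notch of the turntable's rim); 0.6 to 0.75, swung out, at the start; 0.8 at most. It turns on an upright pivot with slight friction (under 2 N at the knob) and stays where it is left. It goes in only when the table stands in a detent
- lock_knob (a point): centre of the black ball knob (18 mm diameter) on an upright 10 mm pin on the lock lever, 73 mm above the bench, 56 mm from the pivot; the pin is free from 36 mm above the bench up to the ball. Seen from above the lever swings clockwise to lock, its knob moving in towards the turntable
- lock_pivot (a point): a point on the upright pivot axis of the lock lever, fixed to the base, 58 mm above the bench
- spool_pink_c (a point): centre of the loose pink thread reel that is to be loaded, standing upright on the bench: 42 mm tall, flanges of 32 mm diameter and 4 to 5 mm thickness at both ends, body of 18 mm diameter, about 40 g; 21 mm above its underside
- spool_navy_c (a point): centre of the dark blue thread reel (same size), standing in one of the nests of the carousel
- spool_beige_c (a point): centre of the beige thread reel (34 mm diameter, 45 mm tall; this point 21 mm above its underside), standing in a nest of the carousel
- spool_grey_c (a point): centre of the grey thread reel (32 mm diameter, 42 mm tall), standing in a nest of the carousel
- axis (a point): point on the turning axis at the turntable's top, 44 mm above the bench. Six nests lie round it, 60 degrees apart, centres 60 mm out: flat floors at this height in thin black rims, 41 mm inner diameter, 6 mm high. Half-way between them, 92 mm out, stand six 10 mm push pins with red 13 mm balls, tops 95 mm above the bench
Mind the look-alikes: they are no part of the job. Leave any turquoise look-alike of the part that bears spool_pink_c alone.

How it is judged:
On the way, in this order (a step that is already met when the one before it is completed fails the run):
1. the turntable has come to rest in the next detent, one position on (value of joint table between 0.98 and 1.115 rad and velocity of joint table between -0.1 and 0.1 rad/s), for 0.2 s.
2. the lock lever is fully in (value of joint lock below 0.08 rad), for 0.2 s.
3. the pink reel stands in the nest at the pointer (horizontal distance between spool_pink_c and station below 0.01 m and height (world z) of spool_pink_c below 0.069 m and angle between spool_pink_c's own z axis and vertical below 0.12 rad), for 0.2 s.
At the end, for the whole second after the job is handed in: Turntable one position on (60 degrees, within 4), lock fully in (under 0.08 rad), pink reel upright (within 7 degrees) in the nest at the pointer (centre within 10 mm level, 4 mm in height); the other three reels still on nest floors, centres 50 to 70 mm from the axis (all of step 3 and value of joint table between 0.98 and 1.115 rad and value of joint lock below 0.08 rad and height (world z) of spool_pink_c above 0.061 m and horizontal distance between spool_navy_c and axis between 0.05 and 0.07 m and height (world z) of each of spool_navy_c, spool_beige_c, spool_grey_c below 0.069 m and horizontal distance between spool_beige_c and axis between 0.05 and 0.07 m and horizontal distance between spool_grey_c and axis between 0.05 and 0.07 m); the robot touches nothing.
It fails at once if the turntable is turned well past the next position (value of joint table above 1.45 rad).
It fails at once if the turntable is turned backwards (value of joint table below -0.3 rad).
It fails at once if a reel on the carousel is tipped over (angle between any of spool_navy_c, spool_beige_c, spool_grey_c's own z axis and vertical above 0.5 rad).
It also fails if it takes over 72 s, if anything falls off the work surface, if the arm or the gripper's body presses on something with over 40 N, if the wrist force passes 120 N, or if a joint passes its speed limit or range.

## Working session

There is one attempt and no reset: what is moved stays moved. The work goes in short steps, Python scripts to look and compute and a tool call to move; the robot and the scene stay as the last step left them, time stands still between calls to the robot, and variables do not carry over. Pictures are saved under pics/ and viewed, and the job is handed in when it is done.

Besides the shell and the picture viewer there is one more tool, called after ">>>" in YAML: its name, and indented under it one key for each argument. play_rows: Moves the arm, as the interface text tells. Its arguments: {"type":"object","properties":{"moves":{"type":"array","items":{"type":"object","properties":{"claw":{"type":"number"},"linear":{"type":"array","items":{"type":"number"}},"turn":{"type":"array","items":{"type":"number"}}}}},"force":{"type":"number"}},"required":["moves"]}

```bash
mkdir -p pics
cat > h.py <<'E'
import numpy as np, cv2
from station import get_obs, vision, hand_in
from scipy.spatial.transform import Rotation as R
def info(n):
    i=vision.camera_info(n); return np.array(i["camera_matrix"],float),float(i["k1"]),np.array(i["rvec"],float).ravel(),np.array(i["tvec"],float).ravel()
def proj(n,P):
    K,k1,r,t=info(n); P=np.atleast_2d(np.array(P,float))
    return cv2.projectPoints(P,r,t,K,np.array([k1,0,0,0.]))[0].reshape(-1,2)
def back(n,uv,z):
    K,k1,r,t=info(n)
    s=cv2.undistortPoints(np.array([[uv]],float),K,np.array([k1,0,0,0.])).ravel()
    Rm=cv2.Rodrigues(r)[0]; c=-Rm.T@t; d=Rm.T@np.array([s[0],s[1],1]); return c+d*(z-c[2])/d[2]
E
python3 - <<'E'
from h import *
o=get_obs(); print(o)
for n in("side","top"):
    cv2.imwrite(f"pics/{n}0.png",vision.camera(n)); K,k,r,t=info(n); print(n,K.tolist(),k,(-cv2.Rodrigues(r)[0].T@t))
E
```

```text
{'time_s': 0.0, 'qpos': array([ 1.13935707e+00,  3.00499380e-01,  1.52154660e+00, -4.57869409e-05,
        1.32071378e+00, -6.65887991e-02]), 'joint_vel': array([-0.00026434,  0.00050359, -0.00080784,  0.00096346, -0.00191745,
       -0.00020392]), 'tau': array([ 7.07336476e-04, -5.31819892e+01, -3.52721286e+01,  7.08791683e-02,
        2.44335568e-02, -1.56027289e-05]), 'ee_pos': array([0.19613358, 0.51353057, 0.17448543]), 'eef_rot': array([-3.14042518e+00, -3.34082130e-05,  2.77675354e+00]), 'force': array([-0.67076914, -0.14696892, -0.11745886]), 'moment': array([ 0.00258406, -0.01411985, -0.05352006]), 'grip_width': 0.0939417987003727}
side [[527.9989694226175, 0.0, 327.2231855139596], [0.0, 527.9989694226175, 234.76897033835687], [0.0, 0.0, 1.0]] -0.03337040344635642 [0.58269267 0.55728078 0.62785809]
top [[528.6014050814406, 0.0, 328.13960674820834], [0.0, 528.6014050814406, 242.2334026853949], [0.0, 0.0, 1.0]] -0.13715924878485494 [ 0.48016962 -0.12507018  0.93450628]
```

View pics/side0.png

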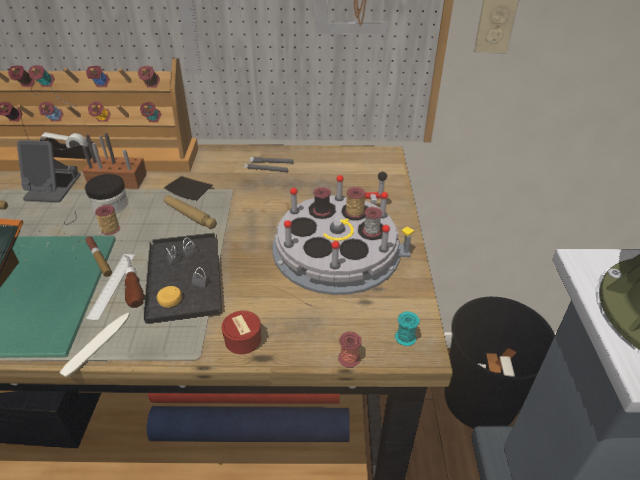

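View pics/top0.png

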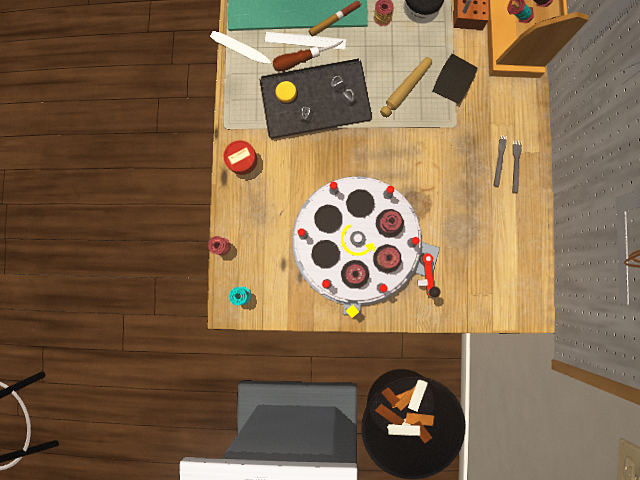

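Side view: the loose pink reel is at about (350,350), the turquoise look-alike at (407,328), the carousel hub at (338,228), the pointer at (407,234) and the lock knob at (382,176). Top view: pink (219,245), turquoise (239,296), hub (358,239), pointer (353,311), knob (433,292). I'll check enlarged crops.

Run:
```python
from h import *
a=cv2.imread("pics/top0.png"); cv2.imwrite("pics/topc.png",cv2.resize(a[165:330,285:450],None,fx=3.6,fy=3.6,interpolation=cv2.INTER_CUBIC))
b=cv2.imread("pics/side0.png"); c1=cv2.resize(b[295:375,320:430],(770,560)[:2] and (440,320),interpolation=cv2.INTER_CUBIC)
c2=cv2.resize(a[225:315,200:260],(240,360),interpolation=cv2.INTER_CUBIC)[:320]
cv2.imwrite("pics/pinkc.png",np.hstack([c1,c2]))
for n,uv,z in [("hub",(358,239),.06),("pink top",(219,245),.042),("turq",(239,296),.042),("knob",(433,292),.073),("pivot",(428,259),.058),("pointer",(353,311),.05)]: print(n,back("top",uv,z).round(4))
for n,uv,z in [("pink",(350,337),.042),("knob",(382,176),.073)]: print("side",n,back("side",uv,z).round(4))
for uv in [(333,186),(390,190),(416,241),(383,288),(326,284),(302,233)]: print(back("top",uv,.0885).round(4))
```

```text
hub [ 0.5497 -0.1531  0.06  ]
pink top [0.5379 0.0836 0.042 ]
turq [0.4517 0.0468 0.042 ]
knob [ 0.4638 -0.2757  0.073 ]
pivot [ 0.5181 -0.2698  0.058 ]
pointer [ 0.4302 -0.1464  0.05  ]
side pink [0.5378 0.0819 0.042 ]
side knob [ 0.4643 -0.279   0.073 ]
[ 0.6331 -0.1109  0.0885]
[ 0.6276 -0.2032  0.0885]
[ 0.5454 -0.2453  0.0885]
[ 0.4696 -0.1929  0.0885]
[ 0.4747 -0.1018  0.0885]
[ 0.556  -0.062   0.0885]
```

View pics/topc.png

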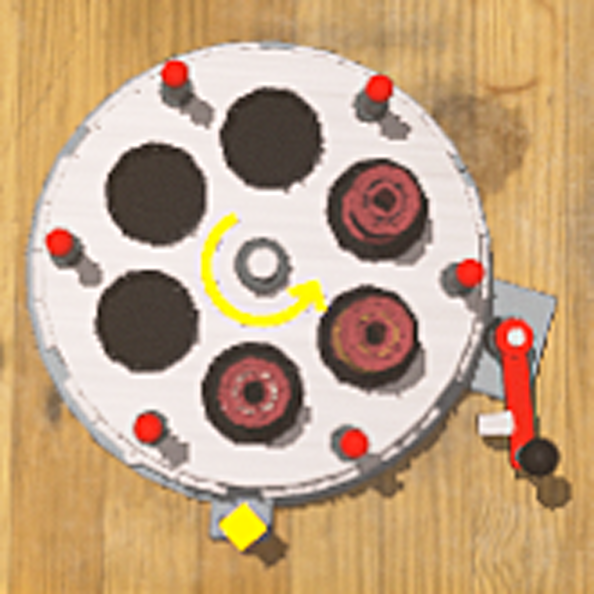

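View pics/pinkc.png

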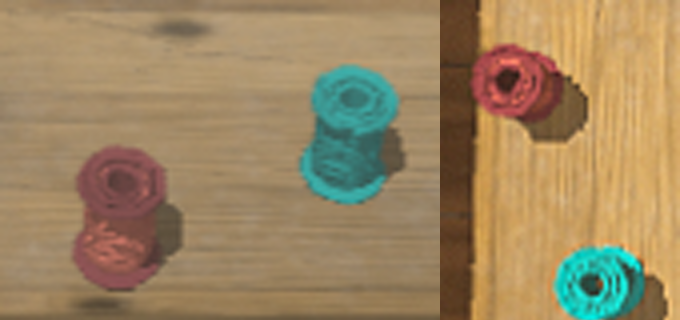

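Candidates for the loose reel in the top view are (219,245), which is pink, (239,296), which is turquoise, and one at the mat's edge (384,12), which is gold in the side view. The crops confirm the pink one at (219,245). Both cameras put it at about (0.538, 0.083). The pin ring gives the axis at (0.551,-0.153), a base yaw of about -3° and the station at about (0.491,-0.1495). Next I compute the first move.

```bash
cat >> h.py <<'E'
def rel(p,yaw=np.pi):
    o=get_obs(); M=R.from_euler("xyz",o["eef_rot"]); T=R.from_euler("xyz",[np.pi,0,yaw])
    print("t",o["time_s"],"ee",o["ee_pos"].round(4),"lin",(M.inv().apply(np.array(p)-o["ee_pos"])*1000).round(1),"turn",(M.inv()*T).as_rotvec().round(3),"F",o["force"].round(2))
E
python3 - <<'E'
from h import *
# pin ring fit, axis, yaw
P=np.array([back("top",uv,.0885)[:2] for uv in [(333,186),(390,190),(416,241),(383,288),(326,284),(302,233)]])
c=P.mean(0); d=P-c; a=np.degrees(np.arctan2(d[:,1],d[:,0])); print(c,np.hypot(*d.T).round(4),((a-30)%60).round(1))
rel((.587,-.062,.175))
E
```

```text
[ 0.55107169 -0.15268677] [0.0921 0.0917 0.0928 0.0909 0.0917 0.0908] [57.  56.6 56.5 56.2 56.3 56.9]
t 0.1 ee [0.1961 0.5136 0.1746] lin [-5.705e+02 -3.982e+02 -1.000e-01] turn [-0.001 -0.    -0.365] F [-0.48  0.75  0.29]
```

>>> play_rows:
  moves:
    - {"claw": 0,"linear": [-285,-199,0],"turn": [0,0,-0.18]}
    - {"claw": 0,"linear": [-570,-398,0],"turn": [0,0,-0.365]}
    - {"claw": 0,"linear": [-570,-398,0],"turn": [0,0,-0.365]}
    - {"claw": 0,"linear": [-570,-398,0],"turn": [0,0,-0.365]}
    - {"claw": 0,"linear": [-570,-398,0],"turn": [0,0,-0.365]}
    - {"claw": 0,"linear": [-570,-398,0],"turn": [0,0,-0.365]}
    - {"claw": 0,"linear": [-570,-398,0],"turn": [0,0,-0.365]}
    - {"claw": 0,"linear": [-570,-398,0],"turn": [0,0,-0.365]}
  force: 15

```text
time_s: 1.1
ee_pos: [0.4736, 0.1044, 0.1749]
eef_rot: [-3.141, -0.0, -3.141]
force: [1.3, 0.6, 0.6]
grip_width: 0.0172
```

```bash
python3 -c "
from h import *
rel((.587,-.062,.175))"
```

```text
t 1.1 ee [0.4736 0.1044 0.1749] lin [-113.4 -166.4    0. ] turn [-0.001 -0.     0.   ] F [1.28 0.64 0.58]
```

>>> play_rows:
  moves:
    - {"claw": 0,"linear": [-113,-166,0],"turn": [0,0,0]}
    - {"claw": 0,"linear": [-113,-166,0],"turn": [0,0,0]}
    - {"claw": 0,"linear": [-113,-166,0],"turn": [0,0,0]}
    - {"claw": 0,"linear": [-113,-166,0],"turn": [0,0,0]}
    - {"claw": 0,"linear": [-113,-166,50],"turn": [0,0,0]}
    - {"claw": 0,"linear": [-113,-166,112],"turn": [0,0,0]}
    - {"claw": 0,"linear": [-113,-166,112],"turn": [0,0,0]}

```text
time_s: 1.98
ee_pos: [0.5839, -0.0607, 0.0594]
eef_rot: [3.141, -0.009, -3.141]
force: [-0.1, -0.2, 0.1]
grip_width: 0.0005
```

Run:
```python
from h import *
rel((.587,-.062,.175))
a=vision.camera("side"); cv2.imwrite("pics/s1.png",cv2.resize(a[140:320,250:450],None,fx=3,fy=3,interpolation=cv2.INTER_CUBIC))
c=np.array([.5511,-.1527])
for th in range(0,65,8):
    t=np.radians(86.6+th); p=c+.092*np.array([np.cos(t),np.sin(t)]); print(th,p.round(4))
```

```text
t 1.975 ee [ 0.5839 -0.0607  0.0594] lin [  -2.1   -1.3 -115.6] turn [ 0.001 -0.009  0.001] F [-0.05 -0.16  0.05]
0 [ 0.5566 -0.0609]
8 [ 0.5437 -0.061 ]
16 [ 0.531  -0.0629]
24 [ 0.5187 -0.0666]
32 [ 0.5071 -0.0719]
40 [ 0.4962 -0.0788]
48 [ 0.4865 -0.0872]
56 [ 0.478  -0.0968]
64 [ 0.4709 -0.1075]
```

View pics/s1.png

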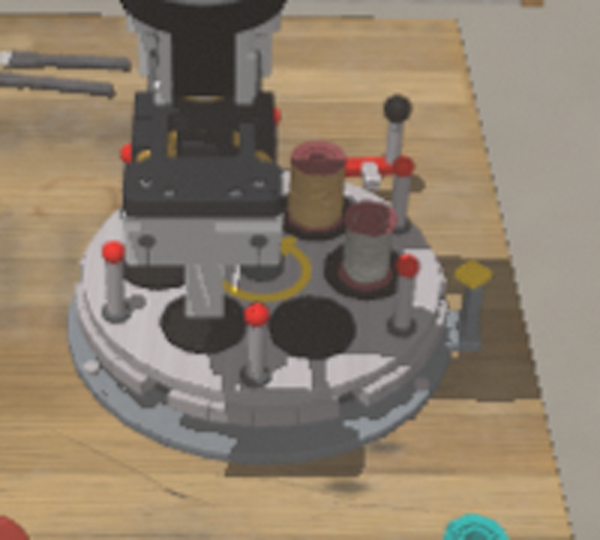

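>>> play_rows:
  moves:
    - {"claw": 0,"linear": [8,0,0],"turn": [0,0,0]}
    - {"claw": 0,"linear": [16,0,0],"turn": [0,0,0]}
    - {"claw": 0,"linear": [23,0,0],"turn": [0,0,0]}
    - {"claw": 0,"linear": [30,-1,0],"turn": [0,0,0]}
    - {"claw": 0,"linear": [37,-2,0],"turn": [0,0,0]}
    - {"claw": 0,"linear": [44,-3,0],"turn": [0,0,0]}
    - {"claw": 0,"linear": [51,-5,0],"turn": [0,0,0]}
    - {"claw": 0,"linear": [57,-8,0],"turn": [0,0,0]}

```text
time_s: 3.02
ee_pos: [0.5283, -0.0692, 0.063]
eef_rot: [-3.141, -0.004, -3.141]
force: [-0.2, -0.2, 0.7]
grip_width: 0.0006
```

Run:
```python
from h import *
rel((.587,-.062,.175))
a=vision.camera("side"); cv2.imwrite("pics/s2.png",cv2.resize(a[140:320,250:450],None,fx=3,fy=3,interpolation=cv2.INTER_CUBIC))
```

```text
t 3.025 ee [ 0.5283 -0.0692  0.063 ] lin [ -58.3    7.2 -112.2] turn [-0.    -0.004  0.001] F [-0.24 -0.21  0.68]
```

View pics/s2.png

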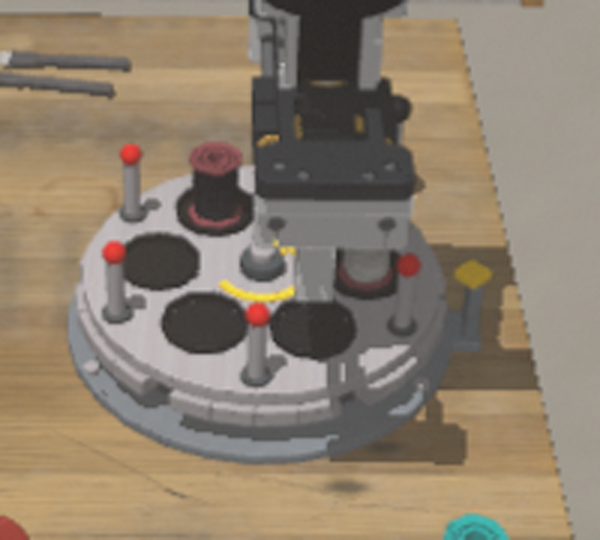

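The table did not move: the finger passed inside the pin (the pin's ball is still at crop (258,314)). I need to see why, so I'll check the calibration of both views and the TCP.

Run:
```python
from h import *
o=get_obs()
for uv in [(258,314),(113,252),(131,155),(408,265)]: 
    print(back("side",(uv[0]/3+250,uv[1]/3+140),.0885).round(4))
print("tcp proj side crop",((proj("side",o["ee_pos"])-[250,140])*3).round(1))
print("tcp proj top",proj("top",o["ee_pos"]))
a=vision.camera("top"); cv2.imwrite("pics/t2.png",cv2.resize(a[165:330,285:450],None,fx=3.6,fy=3.6,interpolation=cv2.INTER_CUBIC))
print(((proj("top",o["ee_pos"])-[285,165])*3.6).round(1), ((proj("top",[.5566,-.0609,.0885])-[285,165])*3.6).round(1))
```

```text
[ 0.556  -0.0622  0.0885]
[ 0.6337 -0.1123  0.0885]
[ 0.6278 -0.2031  0.0885]
[ 0.4743 -0.1034  0.0885]
tcp proj side crop [[309.4 341.5]]
tcp proj top [[307.35169284 251.43162396]]
[[ 80.5 311.2]] [[ 58.8 243.5]]
```

View pics/t2.png

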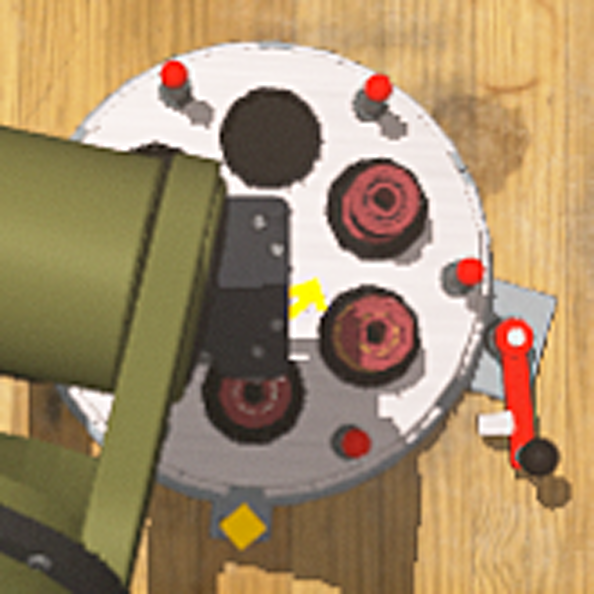

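Run:
```python
from h import *
o=get_obs(); a=vision.camera("side")
c=cv2.resize(a[200:270,300:400],None,fx=8,fy=8,interpolation=cv2.INTER_CUBIC)
e=o["ee_pos"]
for p,col in [(e,(0,0,255)),(e+[0,0,.019],(0,255,0)),(e+[0,-.02,0],(255,0,0)),(e+[0,0,.1],(0,255,255))]:
    u=(proj("side",p)[0]-[300,200])*8; print(u); cv2.circle(c,tuple(int(v) for v in u),5,col,2)
cv2.imwrite("pics/s3.png",c)
print("body edge", back("top",(290/3.6+285,270/3.6+165),.17), back("top",(250/3.6+285,197/3.6+165),.17),back("top",(250/3.6+285,377/3.6+165),.17))
```

```text
[422.31515   430.6740222]
[426.93651236 358.98601701]
[418.04407312 364.77594153]
[448.20740119  28.19360361]
body edge [ 0.5396603  -0.16050502  0.17      ] [ 0.56903275 -0.14409448  0.17      ] [ 0.49640403 -0.14487547  0.17      ]
```

View pics/s3.png

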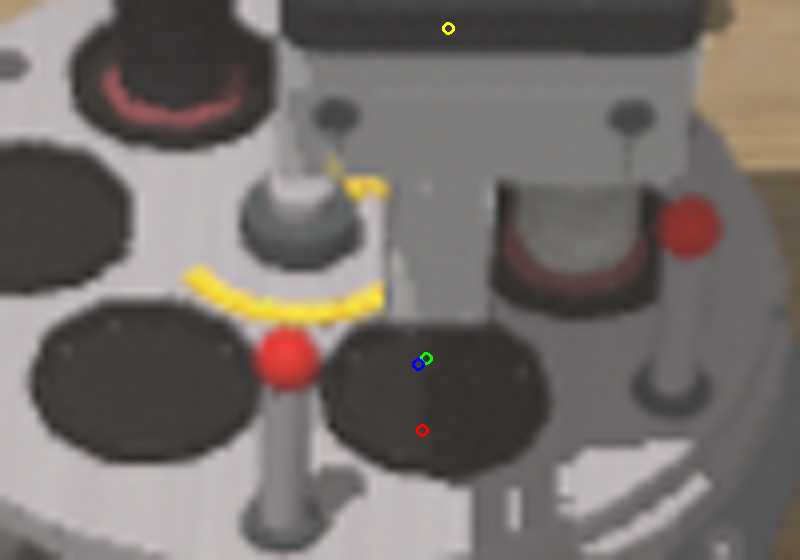

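Run:
```python
from h import *
o=get_obs(); a=vision.camera("side")
e=o["ee_pos"]
f=lambda p:((proj("side",p)[0]-[300,200])*8).round(0)
for dz in (0,.01,.02,.03,.04): print(dz,"tip",f(e+[0,.0125,dz]),f(e+[0,0,dz]))
for dz in (0.06,.097,.12,.14): print(dz,"body front",f(e+[-.0375,.0885,dz]),f(e+[-.0375,0.06,dz]))
c=a[225:265,325:375].astype(float); c=np.clip(c*3,0,255).astype(np.uint8)
cv2.imwrite("pics/s4.png",cv2.resize(c,None,fx=14,fy=14,interpolation=cv2.INTER_NEAREST))
cv2.imwrite("pics/s5.png",cv2.resize(a[40:290,230:450],None,fx=2.4,fy=2.4,interpolation=cv2.INTER_CUBIC))
```

```text
0 tip [423. 473.] [421. 431.]
0.01 tip [426. 436.] [423. 393.]
0.02 tip [428. 397.] [425. 355.]
0.03 tip [431. 359.] [428. 317.]
0.04 tip [433. 319.] [430. 277.]
0.06 body front [673. 517.] [659. 408.]
0.097 body front [692. 357.] [677. 250.]
0.12 body front [704. 252.] [688. 146.]
0.14 body front [715. 158.] [699.  52.]
```

View pics/s4.png

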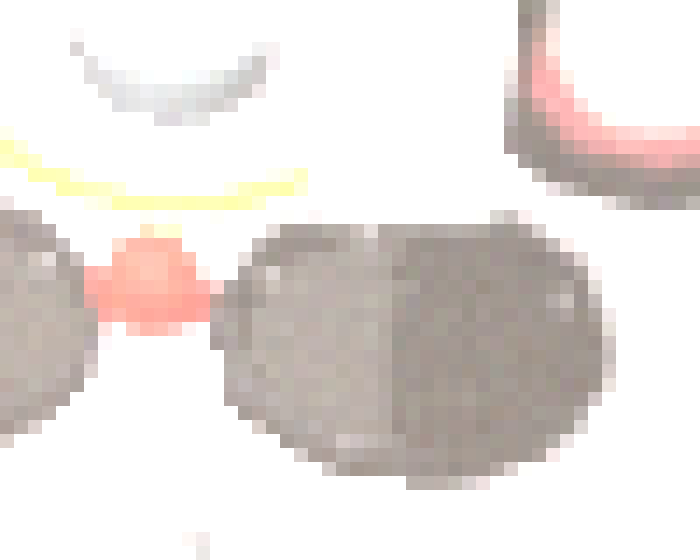

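View pics/s5.png

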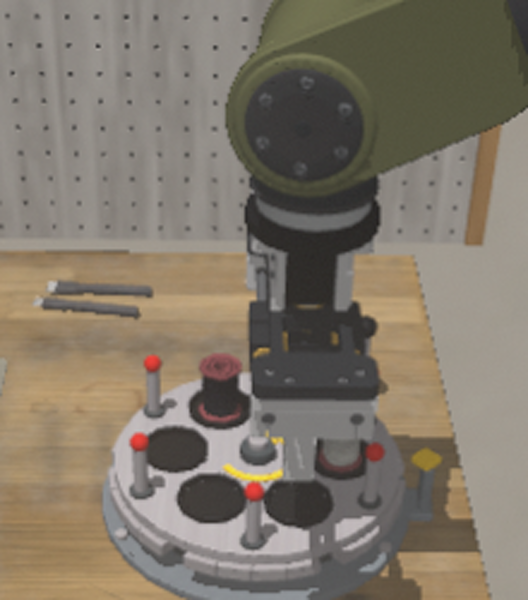

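The side view shows the fingertip about 40 mm higher, or about 45 mm further in -y, than reported. I'll triangulate gripper features from both cameras before moving on.

Run:
```python
from h import *
a=vision.camera("side"); b=vision.camera("top")
cv2.imwrite("pics/s6.png",cv2.resize(a[155:245,325:400],None,fx=6.6,fy=6.6,interpolation=cv2.INTER_CUBIC))
cv2.imwrite("pics/t6.png",cv2.resize(b[210:280,310:380],None,fx=8,fy=8,interpolation=cv2.INTER_CUBIC))
```

```text
(no output)
```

View pics/s6.png

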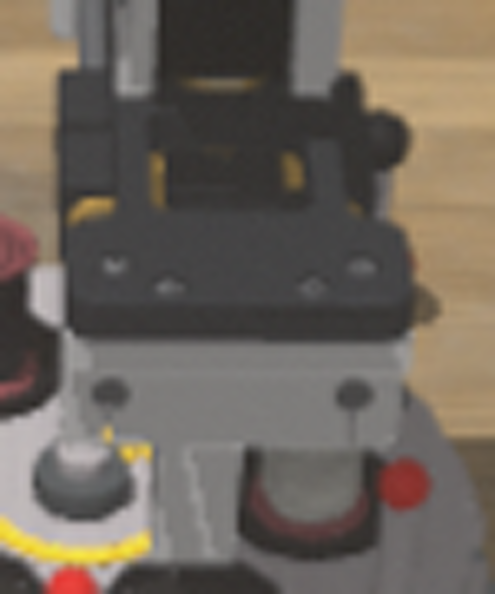

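View pics/t6.png

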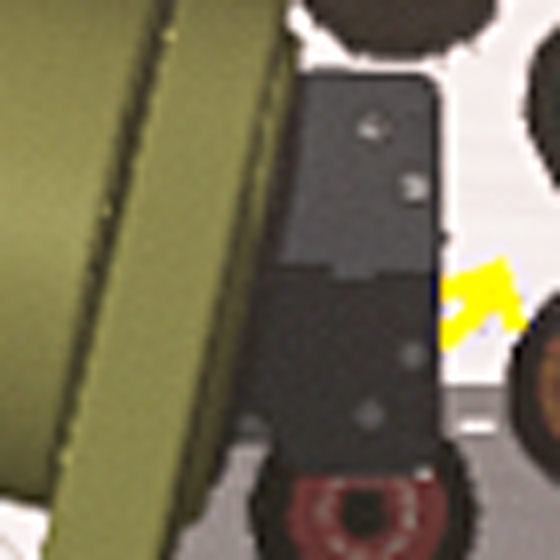

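Run:
```python
from h import *
for z in (.16,.18,.2,.22,.24):
    s=[back("side",(325+u/6.6,155+v/6.6),z) for u,v in((168,288),(313,288),(115,265),(362,266))]
    t=[back("top",(310+u/8,210+v/8),z) for u,v in((413,187),(413,352),(372,125),(370,412))]
    print(z,"side",[p[:2].round(3) for p in s],"top",[p[:2].round(3) for p in t])
    print("  centre",((s[0][:2]+s[1][:2]+t[0][:2]+t[1][:2])/4).round(4), "spacing x",abs(s[0][0]-s[1][0]).round(4),abs(t[0][0]-t[1][0]).round(4),abs(s[2][0]-s[3][0]).round(4),abs(t[2][0]-t[3][0]).round(4))
```

```text
0.16 side [array([ 0.536, -0.086]), array([ 0.503, -0.086]), array([ 0.548, -0.094]), array([ 0.491, -0.095])] top [array([ 0.55 , -0.155]), array([ 0.52 , -0.155]), array([ 0.561, -0.147]), array([ 0.509, -0.148])]
  centre [ 0.5271 -0.1206] spacing x 0.0331 0.0303 0.0569 0.0528
0.18 side [array([ 0.538, -0.058]), array([ 0.506, -0.059]), array([ 0.549, -0.067]), array([ 0.495, -0.067])] top [array([ 0.548, -0.154]), array([ 0.519, -0.155]), array([ 0.559, -0.147]), array([ 0.508, -0.147])]
  centre [ 0.5277 -0.1065] spacing x 0.0317 0.0296 0.0545 0.0514
0.2 side [array([ 0.54 , -0.031]), array([ 0.509, -0.031]), array([ 0.551, -0.039]), array([ 0.499, -0.039])] top [array([ 0.547, -0.154]), array([ 0.518, -0.154]), array([ 0.557, -0.146]), array([ 0.507, -0.146])]
  centre [ 0.5284 -0.0923] spacing x 0.0303 0.0288 0.0521 0.0501
0.22 side [array([ 0.542, -0.003]), array([ 0.513, -0.004]), array([ 0.552, -0.011]), array([ 0.503, -0.011])] top [array([ 0.545, -0.153]), array([ 0.517, -0.153]), array([ 0.555, -0.146]), array([ 0.506, -0.146])]
  centre [ 0.529  -0.0782] spacing x 0.0289 0.028 0.0496 0.0487
0.24 side [array([0.544, 0.024]), array([0.516, 0.024]), array([0.554, 0.017]), array([0.506, 0.016])] top [array([ 0.543, -0.152]), array([ 0.516, -0.152]), array([ 0.553, -0.145]), array([ 0.506, -0.145])]
  centre [ 0.5297 -0.0641] spacing x 0.0275 0.0272 0.0472 0.0473
```

Solving the screw positions in both views gives a gripper centre of (0.529,-0.067), which agrees with the reported xy. The whole gripper stands about 38 mm higher than the reported z, though: its tip is really at about 0.10 m, so it passed over the pin. I'll go back, come down by vision and force, and confirm the offset.

>>> play_rows:
  moves:
    - {"claw": 0,"linear": [0,0,-30],"turn": [0,0,0]}
    - {"claw": 0,"linear": [-57,8,-30],"turn": [0,0,0]}
    - {"claw": 0,"linear": [-58,8,-30],"turn": [0,0,0]}
    - {"claw": 0,"linear": [-58,8,0],"turn": [0,0,0]}
    - {"claw": 0,"linear": [-58,8,15],"turn": [0,0,0]}
    - {"claw": 0,"linear": [-58,8,25],"turn": [0,0,0]}
    - {"claw": 0,"linear": [-58,8,25],"turn": [0,0,0]}

```text
time_s: 4.2
ee_pos: [0.5867, -0.0611, 0.0377]
eef_rot: [-3.141, -0.004, -3.141]
force: [0.4, -0.2, 0.0]
grip_width: 0.0005
```

Run:
```python
from h import *
rel((.587,-.062,.175))
a=vision.camera("side"); e=get_obs()["ee_pos"]
c=cv2.resize(a[190:280,290:400],None,fx=7,fy=7,interpolation=cv2.INTER_CUBIC)
for dz,col in((0,(0,0,255)),(.038,(0,255,0))):
    u=(proj("side",e+[0,.0125,dz])[0]-[290,190])*7; cv2.circle(c,tuple(int(v) for v in u),5,col,2)
cv2.imwrite("pics/s7.png",c)
```

```text
t 4.2 ee [ 0.5867 -0.0611  0.0377] lin [   0.2   -1.  -137.3] turn [-0.    -0.004  0.001] F [ 0.42 -0.17  0.02]
```

View pics/s7.png

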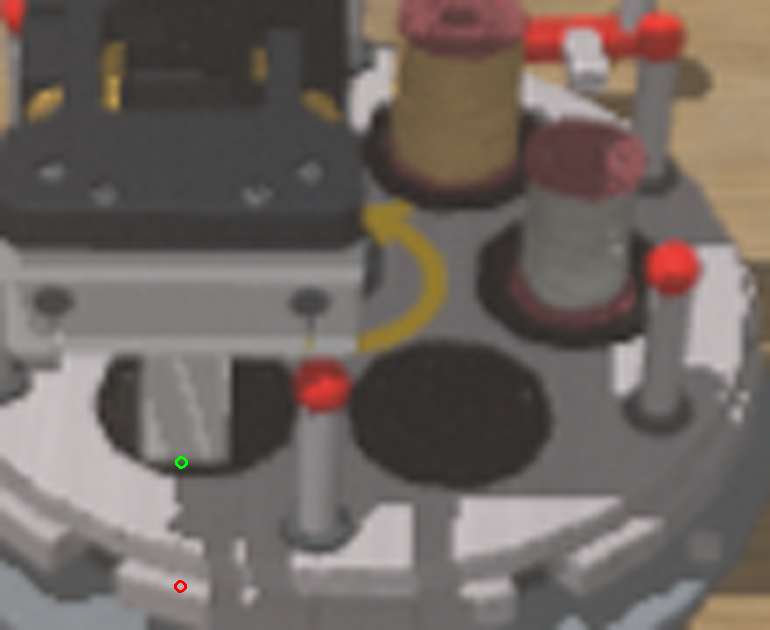

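The reported z is below the turntable top with no contact, and the tip matches the +38 mm mark. That confirms the offset, so real z = reported + 0.038. I'll lower 8 mm more and push.

>>> play_rows:
  moves:
    - {"claw": 0,"linear": [4,0,8],"turn": [0,0,0]}
    - {"claw": 0,"linear": [10,0,8],"turn": [0,0,0]}
    - {"claw": 0,"linear": [16,0,8],"turn": [0,0,0]}
    - {"claw": 0,"linear": [22,0,8],"turn": [0,0,0]}
    - {"claw": 0,"linear": [28,0,8],"turn": [0,0,0]}
    - {"claw": 0,"linear": [34,-1,8],"turn": [0,0,0]}

```text
time_s: 5.0
ee_pos: [0.5536, -0.0617, 0.0309]
eef_rot: [3.142, -0.0, -3.141]
force: [6.4, 4.3, -1.3]
grip_width: 0.0006
```

Run:
```python
from h import *
rel((.587,-.062,.175))
a=vision.camera("side")
c=cv2.resize(a[190:280,290:400],None,fx=7,fy=7,interpolation=cv2.INTER_CUBIC)
cv2.imwrite("pics/s8.png",c)
```

```text
t 5.0 ee [ 0.5536 -0.0617  0.0309] lin [ -33.4   -0.3 -144.1] turn [ 0.    -0.     0.001] F [ 6.36  4.32 -1.35]
```

View pics/s8.png

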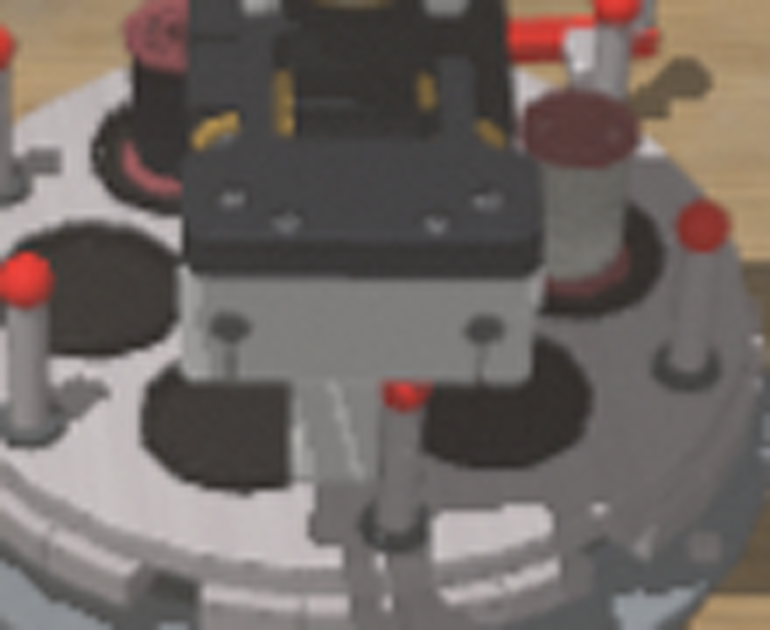

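>>> play_rows:
  moves:
    - {"claw": 0,"linear": [6,0,0],"turn": [0,0,0]}
    - {"claw": 0,"linear": [12,-1,0],"turn": [0,0,0]}
    - {"claw": 0,"linear": [18,-3,0],"turn": [0,0,0]}
    - {"claw": 0,"linear": [24,-5,0],"turn": [0,0,0]}
    - {"claw": 0,"linear": [30,-7,0],"turn": [0,0,0]}
    - {"claw": 0,"linear": [35,-9,0],"turn": [0,0,0]}

```text
time_s: 5.8
ee_pos: [0.5185, -0.0715, 0.0314]
eef_rot: [-3.14, 0.001, -3.141]
force: [6.6, -5.2, -4.6]
grip_width: -0.0
```

Run:
```python
from h import *
rel((.587,-.062,.175))
a=vision.camera("side")
c=cv2.resize(a[170:290,260:430],None,fx=4.6,fy=4.6,interpolation=cv2.INTER_CUBIC)
cv2.imwrite("pics/s9.png",c)
```

```text
t 5.8 ee [ 0.5185 -0.0715  0.0314] lin [ -68.7    9.3 -143.6] turn [-0.001  0.001  0.001] F [ 6.59 -5.23 -4.62]
```

View pics/s9.png

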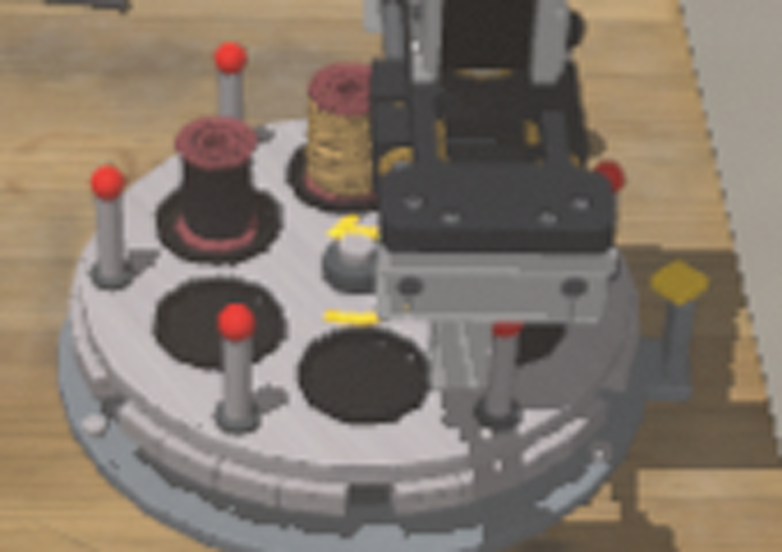

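```bash
cat >> h.py <<'E'
def ang(uv,n="side",z=.0885):
    p=back(n,uv,z)[:2]-[.5511,-.1527]; return round(float(np.hypot(*p)),4), round(float(np.degrees(np.arctan2(p[1],p[0]))),1)
E
python3 - <<'E'
from h import *
print(ang((260+237/4.6,170+322/4.6)),ang((260+107/4.6,170+183/4.6)),ang((260+230/4.6,170+58/4.6)))
E
```

```text
(0.0908, 61.6) (0.092, 1.5) (0.0928, -58.4)
```

The table is at about 35°, past half-way. I'll back off slightly and let it run on.

>>> play_rows:
  moves:
    - {"claw": 0,"linear": [2,0,0],"turn": [0,0,0]}
    - {"claw": 0,"linear": [2,0,0],"turn": [0,0,0]}
    - {"claw": 0,"linear": [-4,0,-10],"turn": [0,0,0]}
    - {"claw": 0,"linear": [-4,0,-60],"turn": [0,0,0]}
    - {"claw": 0,"linear": [-4,0,-120],"turn": [0,0,0]}
    - {"claw": 0,"linear": [-4,40,-120],"turn": [0,0,0]}
    - {"claw": 0,"linear": [-4,100,-120],"turn": [0,0,0]}
    - {"claw": 0,"linear": [-4,160,-120],"turn": [0,0,0]}

```text
time_s: 6.85
ee_pos: [0.5216, 0.0903, 0.1521]
eef_rot: [-3.141, 0.001, 3.141]
force: [1.2, -0.1, 0.2]
grip_width: 0.0005
```

Run:
```python
from h import *
rel((.465,-.32,.15))
cv2.imwrite("pics/s10.png",vision.camera("side")); cv2.imwrite("pics/t10.png",vision.camera("top"))
```

```text
t 6.85 ee [0.5216 0.0903 0.1521] lin [  56.5 -410.3    2.4] turn [-0.001  0.001 -0.   ] F [ 1.23 -0.12  0.19]
```

View pics/t10.png

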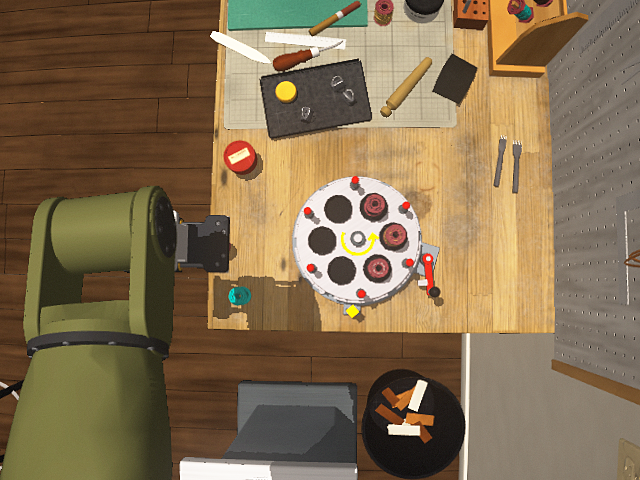

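View pics/s10.png

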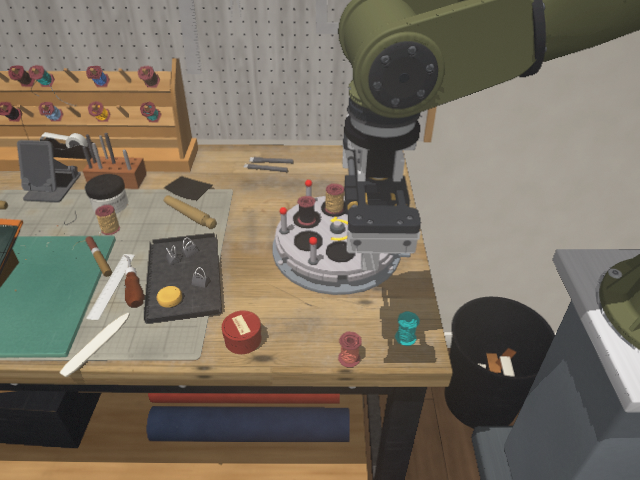

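>>> play_rows:
  moves:
    - {"claw": 0,"linear": [59,-62,0],"turn": [0,0,0]}
    - {"claw": 0,"linear": [59,-124,0],"turn": [0,0,0]}
    - {"claw": 0,"linear": [59,-186,0],"turn": [0,0,0]}
    - {"claw": 0,"linear": [59,-248,0],"turn": [0,0,0]}
    - {"claw": 0,"linear": [59,-310,0],"turn": [0,0,0]}
    - {"claw": 0,"linear": [59,-372,0],"turn": [0,0,0]}
    - {"claw": 0,"linear": [59,-416,0],"turn": [0,0,0]}
    - {"claw": 0,"linear": [59,-416,0],"turn": [0,0,0]}

```text
time_s: 7.95
ee_pos: [0.4635, -0.3264, 0.1518]
eef_rot: [3.141, -0.0, -3.14]
force: [-0.0, 0.8, 0.3]
grip_width: 0.0004
```

Run:
```python
from h import *
rel((.463,-.325,.012))
a=vision.camera("top"); cv2.imwrite("pics/t11.png",cv2.resize(a[165:345,285:485],None,fx=3.6,fy=3.6,interpolation=cv2.INTER_CUBIC))
a=vision.camera("side"); cv2.imwrite("pics/s11.png",cv2.resize(a[140:300,250:450],None,fx=3.6,fy=3.6,interpolation=cv2.INTER_CUBIC))
```

```text
t 7.95 ee [ 0.4635 -0.3264  0.1518] lin [  0.5   1.4 139.8] turn [ 0.    -0.     0.001] F [-0.01  0.85  0.25]
```

View pics/t11.png

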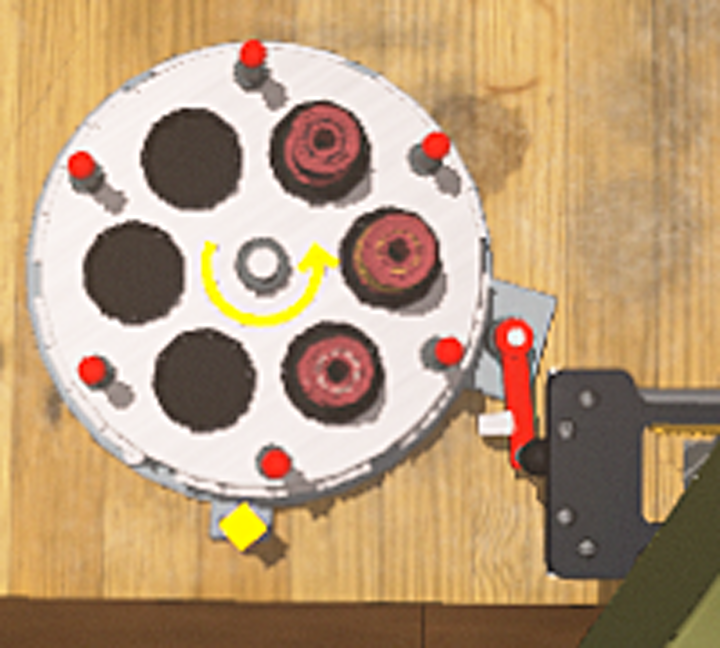

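View pics/s11.png

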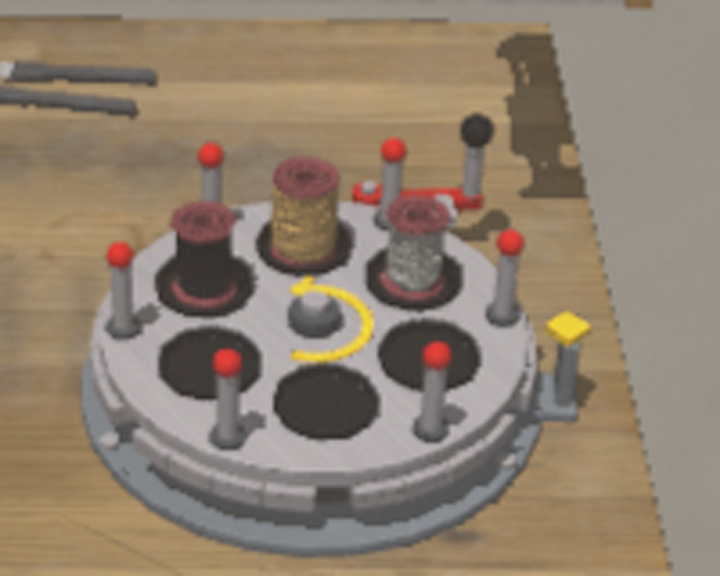

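Run:
```python
from h import *
print([ang((250+u/3.6,140+v/3.6)) for u,v in((437,354),(227,362),(119,255))])
print([ang((285+u/3.6,165+v/3.6),"top") for u,v in((252,52),(80,165),(91,370),(274,463))])
```

```text
[(0.0905, 124.5), (0.0908, 63.3), (0.0923, 3.3)]
[(0.0934, 3.9), (0.0925, 63.7), (0.0918, 123.6), (0.0911, -176.6)]
```

The table stands at about 37° (pins at 123.6° against 86.6° at the start) and has not moved since I let go, so it needs more push. I'll go back to the same pin with the tool turned to the tangent.

Run:
```python
from h import *
rel((.5255,-.0595,.15),np.pi+.733)
print(ang((361,294),"top"))
```

```text
t 8.05 ee [ 0.4641 -0.3233  0.152 ] lin [-62.5 263.5   2.1] turn [ 0.     0.    -0.729] F [-0.74  0.31  0.78]
(0.0917, -176.8)
```

>>> play_rows:
  moves:
    - {"claw": 0,"linear": [-15,60,0],"turn": [0,0,-0.15]}
    - {"claw": 0,"linear": [-30,120,0],"turn": [0,0,-0.3]}
    - {"claw": 0,"linear": [-46,180,0],"turn": [0,0,-0.45]}
    - {"claw": 0,"linear": [-62,240,0],"turn": [0,0,-0.6]}
    - {"claw": 0,"linear": [-62,267,0],"turn": [0,0,-0.733]}
    - {"claw": 0,"linear": [-62,267,0],"turn": [0,0,-0.733]}
    - {"claw": 0,"linear": [-62,267,60],"turn": [0,0,-0.733]}
    - {"claw": 0,"linear": [-62,267,90],"turn": [0,0,-0.733]}

```text
time_s: 9.05
ee_pos: [0.5237, -0.0563, 0.0601]
eef_rot: [3.14, -0.001, -2.407]
force: [1.1, -0.1, -0.9]
grip_width: 0.0004
```

Run:
```python
from h import *
rel((.5255,-.0595,.030),np.pi+.733)
a=vision.camera("side"); cv2.imwrite("pics/s12.png",cv2.resize(a[140:300,250:450],None,fx=3.6,fy=3.6,interpolation=cv2.INTER_CUBIC))
```

```text
t 9.05 ee [ 0.5237 -0.0563  0.0601] lin [ 0.8 -3.7 30.1] turn [ 0.002 -0.001  0.001] F [ 1.09 -0.05 -0.85]
```

View pics/s12.png

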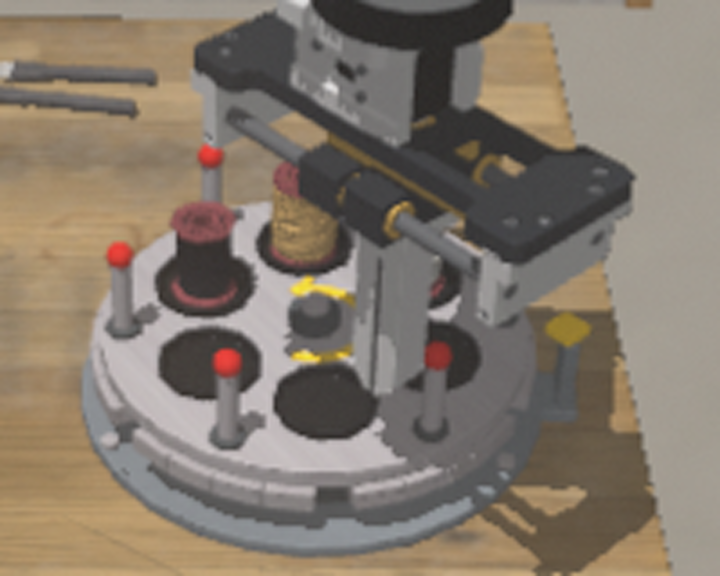

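>>> play_rows:
  moves:
    - {"claw": 0,"linear": [0,-4,15],"turn": [0,0,0]}
    - {"claw": 0,"linear": [0,-4,29],"turn": [0,0,0]}
    - {"claw": 0,"linear": [6,-4,29],"turn": [0,0,0]}
    - {"claw": 0,"linear": [12,-4,29],"turn": [0,0,0]}
    - {"claw": 0,"linear": [17,-4,29],"turn": [0,0,0]}
    - {"claw": 0,"linear": [21,-4,29],"turn": [0,0,0]}
    - {"claw": 0,"linear": [25,-4,29],"turn": [0,0,0]}
    - {"claw": 0,"linear": [28,-4,29],"turn": [0,0,0]}

```text
time_s: 10.1
ee_pos: [0.504, -0.078, 0.0284]
eef_rot: [3.137, -0.003, -2.407]
force: [1.5, 2.2, 0.7]
grip_width: 0.0005
```

Run:
```python
from h import *
rel((.5255,-.0595,.030),np.pi+.733)
a=vision.camera("side"); cv2.imwrite("pics/s13.png",cv2.resize(a[140:300,250:450],None,fx=3.6,fy=3.6,interpolation=cv2.INTER_CUBIC))
```

```text
t 10.1 ee [ 0.504  -0.078   0.0284] lin [-28.4  -0.7  -1.7] turn [ 0.005 -0.003  0.001] F [1.5  2.22 0.74]
```

View pics/s13.png

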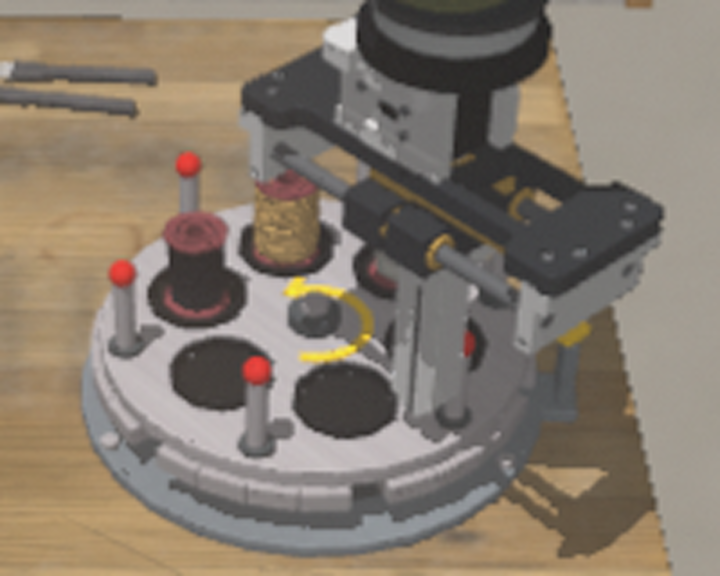

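Run:
```python
from h import *
print([ang((250+u/3.6,140+v/3.6)) for u,v in((257,370),(121,272),(188,165))])
```

```text
[(0.0907, 72.2), (0.0923, 11.3), (0.0927, -47.8)]
```

About 45.5° now. I'll hold for half a second to see whether it runs on by itself.

>>> play_rows:
  moves:
    - {"claw": 0,"linear": [0,0,0],"turn": [0,0,0]}
    - {"claw": 0,"linear": [0,0,0],"turn": [0,0,0]}
    - {"claw": 0,"linear": [0,0,0],"turn": [0,0,0]}
    - {"claw": 0,"linear": [0,0,0],"turn": [0,0,0]}

```text
time_s: 10.65
ee_pos: [0.5037, -0.0783, 0.0282]
eef_rot: [3.137, -0.004, -2.407]
force: [-0.3, 1.2, -0.1]
grip_width: 0.0006
```

```bash
cat >> h.py <<'E'
def tab():
    a=vision.camera("side").astype(int); m=((a[:,:,2]>150)&(a[:,:,1]<80)&(a[:,:,0]<80)).astype(np.uint8)
    n,l,s,c=cv2.connectedComponentsWithStats(m)
    for i in range(1,n):
        if s[i,4]>=8:
            r,g=ang(c[i])
            if abs(r-.092)<.004: print("ball",c[i].round(1),s[i,4],r,g,"table",round((g-26.3+30)%60-30+60*0,1))
E
python3 - <<'E'
from h import *
rel((.5255,-.0595,.030),np.pi+.733); tab()
E
```

```text
t 10.65 ee [ 0.5037 -0.0783  0.0282] lin [-28.8  -0.7  -1.9] turn [ 0.005 -0.004  0.001] F [-0.35  1.23 -0.09]
ball [301.4 185.2] 28 0.0952 -47.9 table -14.2
ball [283.5 215.5] 32 0.0925 11.2 table -15.1
ball [321.1 242.2] 42 0.0895 71.6 table -14.7
```

>>> play_rows:
  moves:
    - {"claw": 0,"linear": [4,0,0],"turn": [0,0,0]}
    - {"claw": 0,"linear": [8,1,0],"turn": [0,0,0]}
    - {"claw": 0,"linear": [11,1,0],"turn": [0,0,0]}
    - {"claw": 0,"linear": [11,1,0],"turn": [0,0,0]}
    - {"claw": 0,"linear": [11,1,0],"turn": [0,0,0]}

```text
time_s: 11.32
ee_pos: [0.4947, -0.0849, 0.0282]
eef_rot: [3.136, -0.004, -2.407]
force: [-0.2, 0.2, 0.7]
grip_width: 0.0008
```

Run:
```python
from h import *
rel((.5255,-.0595,.030),np.pi+.733); tab()
```

```text
t 11.325 ee [ 0.4947 -0.0849  0.0282] lin [-39.9  -1.7  -2. ] turn [ 0.005 -0.004  0.001] F [-0.24  0.15  0.65]
ball [296.6 188.1] 27 0.0946 -40.5 table -6.8
ball [285.3 220.1] 28 0.0921 19.1 table -7.2
ball [328.3 243.7] 38 0.0901 79.2 table -7.1
```

>>> play_rows:
  moves:
    - {"claw": 0,"linear": [3,-1,0],"turn": [0,0,0]}
    - {"claw": 0,"linear": [6,-1,0],"turn": [0,0,0]}
    - {"claw": 0,"linear": [6,-1,0],"turn": [0,0,0]}
    - {"claw": 0,"linear": [6,-1,0],"turn": [0,0,0]}

```text
time_s: 11.88
ee_pos: [0.4911, -0.0889, 0.0282]
eef_rot: [3.137, -0.005, -2.408]
force: [0.1, 0.0, 0.0]
grip_width: 0.0008
```

Run:
```python
from h import *
rel((.5255,-.0595,.030),np.pi+.733); tab()
```

```text
t 11.875 ee [ 0.4911 -0.0889  0.0282] lin [-45.2  -1.1  -2. ] turn [ 0.004 -0.005  0.   ] F [0.06 0.02 0.04]
ball [295.  189.3] 28 0.0944 -37.6 table -3.9
ball [286.1 221.8] 30 0.0922 22.0 table -4.3
ball [331.8 244.3] 37 0.0905 82.7 table -3.6
```

>>> play_rows:
  moves:
    - {"claw": 0,"linear": [2,0,0],"turn": [0,0,0]}
    - {"claw": 0,"linear": [4,0,0],"turn": [0,0,0]}
    - {"claw": 0,"linear": [5,0,0],"turn": [0,0,0]}
    - {"claw": 0,"linear": [5,0,0],"turn": [0,0,0]}

```text
time_s: 12.42
ee_pos: [0.4877, -0.0909, 0.0282]
eef_rot: [3.138, -0.008, -2.411]
force: [0.9, 0.4, 0.3]
grip_width: 0.0005
```

Run:
```python
from h import *
rel((.5255,-.0595,.030),np.pi+.733); tab()
```

```text
t 12.425 ee [ 0.4877 -0.0909  0.0282] lin [-49.1  -1.9  -2.2] turn [ 0.003 -0.008 -0.002] F [0.87 0.43 0.34]
ball [293.6 190.1] 27 0.0947 -35.6 table -1.9
ball [286.8 222.8] 30 0.092 23.9 table -2.4
ball [333.9 244.4] 37 0.0904 84.8 table -1.5
```

About 58°, inside the band. I'll lift off towards +y and check against the start picture in both views.

>>> play_rows:
  moves:
    - {"claw": 0,"linear": [-3,0,0],"turn": [0,0,0]}
    - {"claw": 0,"linear": [-6,0,-30],"turn": [0,0,0]}
    - {"claw": 0,"linear": [-6,0,-90],"turn": [0,0,0]}
    - {"claw": 0,"linear": [-6,0,-120],"turn": [0,0,0]}
    - {"claw": 0,"linear": [-48,42,-120],"turn": [0,0,0.15]}
    - {"claw": 0,"linear": [-90,84,-120],"turn": [0,0,0.3]}
    - {"claw": 0,"linear": [-130,120,-120],"turn": [0,0,0.45]}
    - {"claw": 0,"linear": [-130,120,-120],"turn": [0,0,0.6]}

```text
time_s: 13.48
ee_pos: [0.5052, 0.0888, 0.1475]
eef_rot: [-3.14, -0.008, -3.011]
force: [0.4, -0.5, 0.0]
grip_width: 0.0004
```

Run:
```python
from h import *
rel((.463,-.325,.15))
def f(n,a):
    a=a.astype(int); m=((a[:,:,2]>150)&(a[:,:,1]<80)&(a[:,:,0]<80)).astype(np.uint8)
    k,l,s,c=cv2.connectedComponentsWithStats(m); out=[]
    for i in range(1,k):
        if s[i,4]>=8:
            r,g=ang(c[i],n)
            if abs(r-.092)<.005: out.append((round(g%360,1),s[i,4]))
    return sorted(out)
S=vision.camera("side");T=vision.camera("top"); cv2.imwrite("pics/s14.png",S); cv2.imwrite("pics/t14.png",T)
print("side0",f("side",cv2.imread("pics/side0.png")));print("side",f("side",S))
print("top0",f("top",cv2.imread("pics/top0.png")));print("top",f("top",T))
cv2.imwrite("pics/c14.png",np.hstack([cv2.resize(T[165:330,285:450],(400,400)),cv2.resize(S[140:300,260:420],(400,400))]))
```

```text
t 13.475 ee [0.5052 0.0888 0.1475] lin [  95.6 -404.8   -1.1] turn [-0.002 -0.008  0.13 ] F [ 0.43 -0.51  0.03]
side0 [(24.7, np.int32(31)), (85.8, np.int32(36)), (147.6, np.int32(29)), (209.7, np.int32(42)), (267.1, np.int32(25)), (325.1, np.int32(27))]
side [(24.0, np.int32(31)), (84.9, np.int32(36)), (266.1, np.int32(26)), (324.5, np.int32(27))]
top0 [(26.6, np.int32(42)), (85.9, np.int32(41)), (145.8, np.int32(48)), (206.3, np.int32(48)), (267.1, np.int32(45)), (327.2, np.int32(44))]
top [(25.5, np.int32(42)), (84.9, np.int32(40)), (144.7, np.int32(45)), (205.2, np.int32(47)), (266.0, np.int32(47)), (326.0, np.int32(45))]
```

View pics/c14.png

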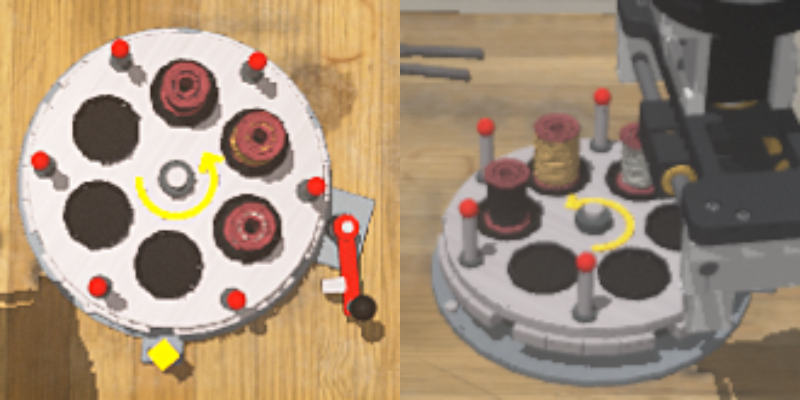

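The table is now at about 58.9° (1.03 rad) in both views and at rest. Next is the lock lever.

>>> play_rows:
  moves:
    - {"claw": 0,"linear": [24,-62,0],"turn": [0,0,0.13]}
    - {"claw": 0,"linear": [40,-124,0],"turn": [0,0,0.13]}
    - {"claw": 0,"linear": [55,-186,0],"turn": [0,0,0.13]}
    - {"claw": 0,"linear": [70,-248,0],"turn": [0,0,0.13]}
    - {"claw": 0,"linear": [85,-310,0],"turn": [0,0,0.13]}
    - {"claw": 0,"linear": [95,-372,0],"turn": [0,0,0.13]}
    - {"claw": 0,"linear": [95,-405,0],"turn": [0,0,0.13]}
    - {"claw": 0,"linear": [95,-405,0],"turn": [0,0,0.13]}

```text
time_s: 14.58
ee_pos: [0.4628, -0.3302, 0.1483]
eef_rot: [-3.139, -0.009, -3.141]
force: [-0.3, -0.0, 0.2]
grip_width: 0.0005
```

Run:
```python
from h import *
rel((.463,-.325,.014))
```

```text
t 14.575 ee [ 0.4628 -0.3302  0.1483] lin [ -1.4   5.6 134.3] turn [-0.003 -0.009  0.   ] F [-0.25 -0.02  0.21]
```

>>> play_rows:
  moves:
    - {"claw": 0,"linear": [-2,0,60],"turn": [0,0,0]}
    - {"claw": 0,"linear": [-2,0,115],"turn": [0,0,0]}
    - {"claw": 0,"linear": [-2,0,133],"turn": [0,0,0]}
    - {"claw": 0,"linear": [-2,0,133],"turn": [0,0,0]}
    - {"claw": 0,"linear": [-2,15,133],"turn": [0,0,0]}
    - {"claw": 0,"linear": [-2,26,133],"turn": [0,0,0]}

```text
time_s: 15.32
ee_pos: [0.4644, -0.3038, 0.0169]
eef_rot: [-3.138, -0.007, -3.141]
force: [-0.3, -0.7, 0.4]
grip_width: 0.0003
```

Run:
```python
from h import *
rel((.463,-.325,.014))
S=vision.camera("side"); cv2.imwrite("pics/s15.png",cv2.resize(S[120:240,300:450],None,fx=5,fy=5,interpolation=cv2.INTER_CUBIC))
```

```text
t 15.325 ee [ 0.4644 -0.3038  0.0169] lin [  1.4 -21.2   3. ] turn [-0.004 -0.007  0.001] F [-0.25 -0.73  0.35]
```

View pics/s15.png

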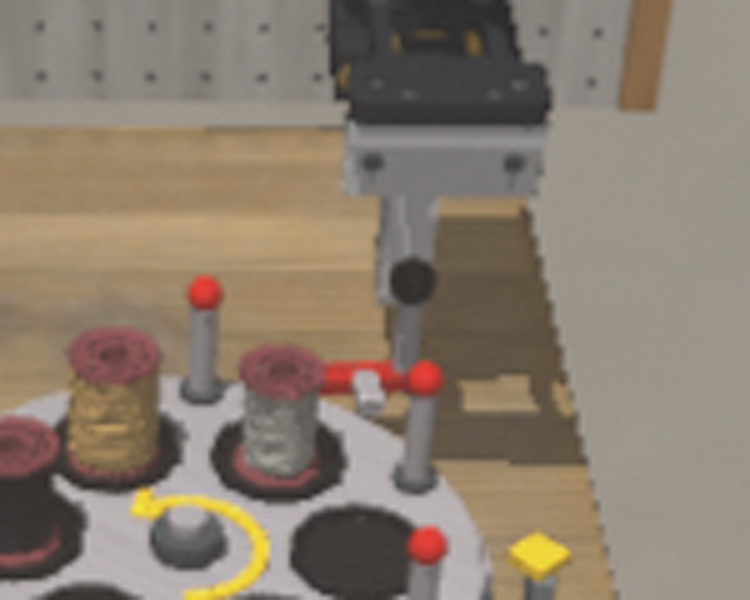

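>>> play_rows:
  moves:
    - {"claw": 0,"linear": [0,6,0],"turn": [0,0,0]}
    - {"claw": 0,"linear": [0,12,0],"turn": [0,0,0]}
    - {"claw": 0,"linear": [-1,18,0],"turn": [0,0,0]}
    - {"claw": 0,"linear": [-2,24,0],"turn": [0,0,0]}
    - {"claw": 0,"linear": [-3,30,0],"turn": [0,0,0]}
    - {"claw": 0,"linear": [-4,34,0],"turn": [0,0,0]}

```text
time_s: 16.12
ee_pos: [0.4685, -0.2684, 0.0165]
eef_rot: [-3.138, -0.007, -3.14]
force: [0.7, -0.8, 0.3]
grip_width: 0.0004
```

Run:
```python
from h import *
rel((.463,-.325,.014))
S=vision.camera("top"); cv2.imwrite("pics/t16.png",cv2.resize(S[220:320,370:480],None,fx=5,fy=5,interpolation=cv2.INTER_CUBIC))
S=vision.camera("side"); cv2.imwrite("pics/s16.png",cv2.resize(S[120:240,300:450],None,fx=5,fy=5,interpolation=cv2.INTER_CUBIC))
```

```text
t 16.125 ee [ 0.4685 -0.2684  0.0165] lin [  5.6 -56.5   2.7] turn [-0.003 -0.007  0.002] F [ 0.66 -0.79  0.29]
```

View pics/s16.png

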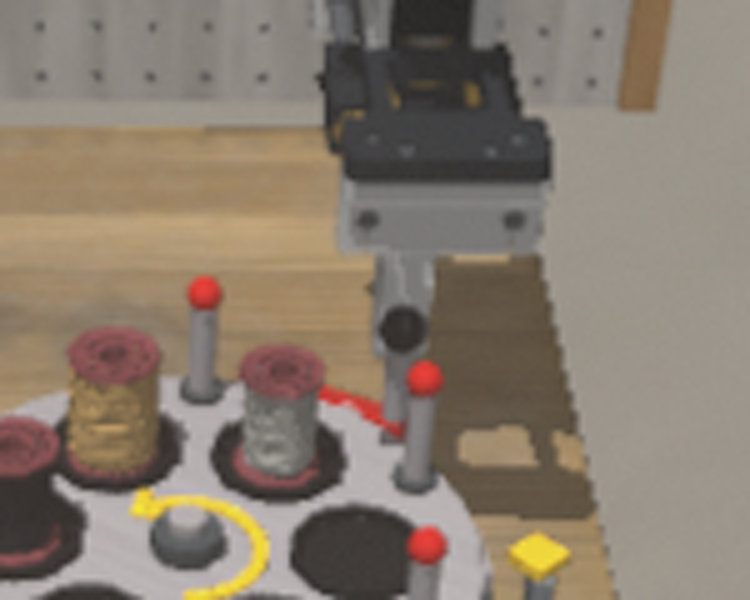

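View pics/t16.png

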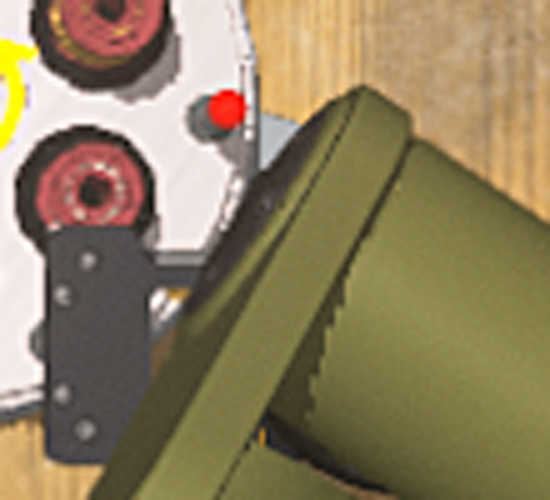

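Run:
```python
from h import *
p=np.array([.5181,-.2698])
for uv in [(382,176),(380.6,185.8)]:
    k=back("side",uv,.073)[:2]; d=k-p; print(k,np.hypot(*d),np.degrees(np.arctan2(d[1],d[0]))%360)
```

```text
[ 0.46431173 -0.27902619] 0.05457381231869099 189.7331061233112
[ 0.46972157 -0.24643493] 0.05372521595373131 154.22109577421512
```

>>> play_rows:
  moves:
    - {"claw": 0,"linear": [0,3,0],"turn": [0,0,0]}
    - {"claw": 0,"linear": [0,5,0],"turn": [0,0,0]}
    - {"claw": 0,"linear": [-1,7,0],"turn": [0,0,0]}
    - {"claw": 0,"linear": [-1,7,0],"turn": [0,0,0]}

```text
time_s: 16.73
ee_pos: [0.4688, -0.263, 0.0165]
eef_rot: [-3.136, -0.008, -3.14]
force: [-4.4, -14.5, -2.3]
grip_width: 0.0006
```

Run:
```python
from h import *
rel((.463,-.325,.014)); tab()
S=vision.camera("side"); cv2.imwrite("pics/s17.png",cv2.resize(S[120:240,300:450],None,fx=5,fy=5,interpolation=cv2.INTER_CUBIC))
```

```text
t 16.725 ee [ 0.4688 -0.263   0.0165] lin [  5.9 -62.    2.9] turn [-0.006 -0.008  0.002] F [ -4.41 -14.53  -2.26]
ball [340.4 178.1] 27 0.0949 -94.0 table -0.3
ball [293.6 190.1] 27 0.0947 -35.6 table -1.9
ball [384.4 194.8] 30 0.0934 -152.2 table 1.5
ball [286.8 222.6] 32 0.0919 23.6 table -2.7
ball [384.8 228.5] 35 0.0899 146.3 table 0.0
ball [333.9 244.4] 36 0.0903 84.7 table -1.6
```

View pics/s17.png

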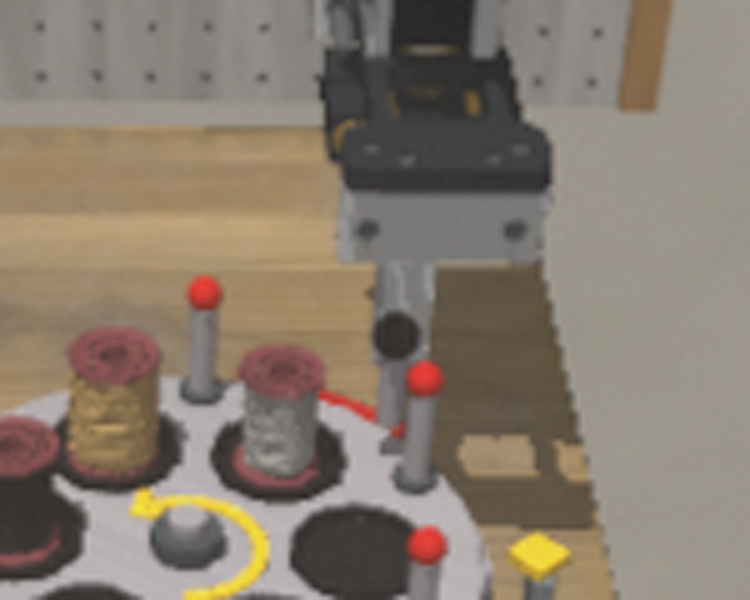

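Run:
```python
from h import *
p=np.array([.5181,-.2698])
for n,uv in [("side",(379.2,187.0)),]:
    k=back(n,uv,.073)[:2]; d=k-p; print(k,np.hypot(*d),np.degrees(np.arctan2(d[1],d[0]))%360)
# knob blob centroid, dark, start vs now
S=vision.camera("side")
for im in (cv2.imread("pics/side0.png"),S):
    m=(im.max(2)<55).astype(np.uint8); m[:165]=0;m[200:]=0;m[:,:370]=0;m[:,392:]=0
    k,l,s,c=cv2.connectedComponentsWithStats(m)
    for i in range(1,k):
        if s[i,4]>20:
            q=back("side",c[i],.073)[:2]; d=q-p; print(c[i],s[i,4],q.round(4),np.hypot(*d).round(4),(np.degrees(np.arctan2(d[1],d[0]))%360).round(1))
```

```text
[ 0.47263479 -0.24251462] 0.05302431500282684 149.0304467756403
```

The knob has swung about 0.71 rad and sits on a hard stop. I'll press slightly more to see whether it still yields.

>>> play_rows:
  moves:
    - {"claw": 0,"linear": [0,2,0],"turn": [0,0,0]}
    - {"claw": 0,"linear": [0,2.5,0],"turn": [0,0,0]}
    - {"claw": 0,"linear": [0,2.5,0],"turn": [0,0,0]}

```text
time_s: 17.25
ee_pos: [0.4687, -0.2629, 0.0166]
eef_rot: [-3.132, -0.007, -3.141]
force: [-0.5, -19.9, -6.1]
grip_width: 0.0003
```

Run:
```python
from h import *
rel((.463,-.325,.014))
S=vision.camera("side"); cv2.imwrite("pics/s18.png",S)
g=lambda im,uv:[int(v) for v in im[uv[1],uv[0]]]
p=np.array([.5181,-.2698])
for f in("side0","s18"):
    im=cv2.imread(f"pics/{f}.png").max(2)[165:200,372:392]
    m=(im<62).astype(np.uint8); k,l,s,c=cv2.connectedComponentsWithStats(m)
    for i in range(1,k):
        if s[i,4]>20:
            uv=c[i]+[372,165]; q=back("side",uv,.073)[:2]; d=q-p; print(f,uv,s[i,4],q.round(4),np.hypot(*d).round(4),(np.degrees(np.arctan2(d[1],d[0]))%360).round(1))
```

```text
t 17.25 ee [ 0.4687 -0.2629  0.0166] lin [  5.7 -62.1   3.2] turn [-0.009 -0.007  0.001] F [ -0.54 -19.94  -6.05]
side0 [381.85185185 177.11111111] 27 [ 0.4649 -0.2752] 0.0535 185.8
s18 [378.58181818 186.94545455] 55 [ 0.4738 -0.2427] 0.052 148.5
```

It's a hard stop with no further motion. I'll retreat and check from the top.

>>> play_rows:
  moves:
    - {"claw": 0,"linear": [0,-6,0],"turn": [0,0,0]}
    - {"claw": 0,"linear": [0,-25,0],"turn": [0,0,0]}
    - {"claw": 0,"linear": [0,-40,-20],"turn": [0,0,0]}
    - {"claw": 0,"linear": [0,-40,-80],"turn": [0,0,0]}
    - {"claw": 0,"linear": [0,-40,-140],"turn": [0,0,0]}
    - {"claw": 0.5,"linear": [0,-40,-140],"turn": [0,0,0]}

```text
time_s: 18.05
ee_pos: [0.4712, -0.3033, 0.1617]
eef_rot: [-3.128, -0.0, -3.141]
force: [0.3, -0.2, -1.0]
grip_width: 0.0074
```

Run:
```python
from h import *
rel((.538,.083,.11))
T=vision.camera("top"); cv2.imwrite("pics/t19.png",T);S=vision.camera("side"); cv2.imwrite("pics/s19.png",S); tab()
cv2.imwrite("pics/c19.png",np.hstack([cv2.resize(T[215:315,365:465],(400,400),interpolation=cv2.INTER_CUBIC),cv2.resize(cv2.imread("pics/top0.png")[215:315,365:465],(400,400),interpolation=cv2.INTER_CUBIC)]))
```

```text
t 18.05 ee [ 0.4712 -0.3033  0.1617] lin [-67.1 386.9  46.3] turn [-0.014 -0.     0.001] F [ 0.29 -0.15 -0.99]
ball [340.4 177.9] 25 0.0954 -94.0 table -0.3
ball [293.6 189.9] 27 0.0951 -35.9 table -2.2
ball [384.4 195.1] 27 0.093 -152.5 table 1.2
ball [286.7 222.6] 31 0.092 23.6 table -2.7
ball [384.9 228.5] 34 0.0899 146.5 table 0.2
ball [333.9 244.3] 35 0.0901 84.8 table -1.5
```

View pics/c19.png

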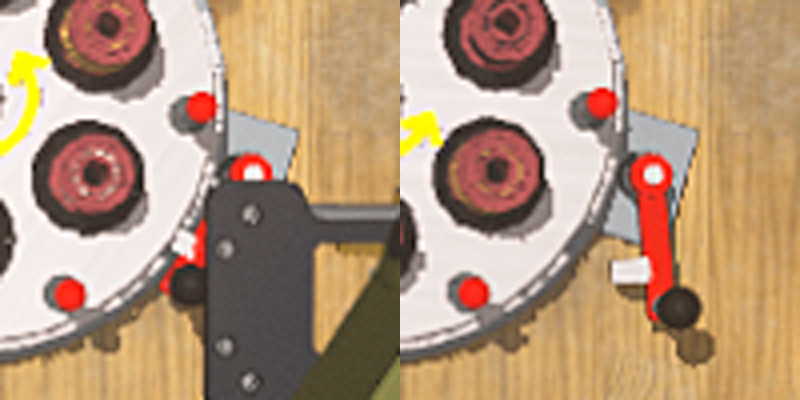

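>>> play_rows:
  moves:
    - {"claw": 0.6,"linear": [-10,62,0],"turn": [-0.014,0,0]}
    - {"claw": 0.6,"linear": [-20,124,0],"turn": [-0.014,0,0]}
    - {"claw": 0.6,"linear": [-32,186,0],"turn": [-0.014,0,0]}
    - {"claw": 0.6,"linear": [-44,248,0],"turn": [-0.014,0,0]}
    - {"claw": 0.6,"linear": [-56,310,0],"turn": [-0.014,0,0]}
    - {"claw": 0.6,"linear": [-67,370,0],"turn": [-0.014,0,0]}
    - {"claw": 0.6,"linear": [-67,387,40],"turn": [-0.014,0,0]}
    - {"claw": 0.6,"linear": [-67,387,60],"turn": [-0.014,0,0]}

```text
time_s: 19.2
ee_pos: [0.5338, 0.0862, 0.0886]
eef_rot: [3.136, -0.013, -3.138]
force: [-0.2, -0.8, 0.2]
grip_width: 0.0565
```

Run:
```python
from h import *
rel((.538,.083,-.017)); print(get_obs()["grip_width"])
T=vision.camera("top"); cv2.imwrite("pics/t20.png",T);S=vision.camera("side"); cv2.imwrite("pics/s20.png",S)
cv2.imwrite("pics/c20.png",np.hstack([cv2.resize(T[215:315,365:465],(400,400),interpolation=cv2.INTER_CUBIC),cv2.resize(S[250:390,280:420],(400,400),interpolation=cv2.INTER_CUBIC)]))
p=np.array([.5181,-.2698])
for f in("top0","t20"):
    im=cv2.imread(f"pics/{f}.png").max(2)[275:305,400:445]
    m=(im<45).astype(np.uint8); k,l,s,c=cv2.connectedComponentsWithStats(m)
    for i in range(1,k):
        if s[i,4]>20:
            uv=c[i]+[400,275]; q=back("top",uv,.076)[:2]; d=q-p; print(f,uv,s[i,4],q.round(4),np.hypot(*d).round(4),(np.degrees(np.arctan2(d[1],d[0]))%360).round(1))
```

```text
t 19.2 ee [0.5338 0.0862 0.0886] lin [ -5.6  -3.8 105.5] turn [ 0.005 -0.013  0.003] F [-0.23 -0.83  0.24]
0.05650611130415238
```

View pics/c20.png

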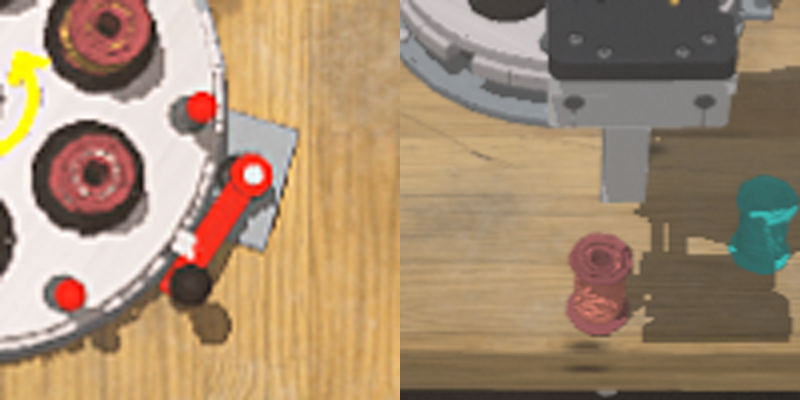

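Run:
```python
from h import *
for z in(.055,.065):
    p=back("top",(427.9,258.3),z)[:2]
    A=[]
    for uv in((434.75,291.5),(412.5,286)):
        d=back("top",uv,.075)[:2]-p; A.append(np.degrees(np.arctan2(d[1],d[0]))%360); print(np.hypot(*d).round(4),A[-1].round(1))
    print("swing rad",np.radians(A[0]-A[1]))
```

```text
0.0553 188.4
0.0541 148.5
swing rad 0.6959701935767055
0.0551 190.2
0.0529 149.8
swing rad 0.7045474064883128
```

The lever swing measured from the top is 0.70 rad. With a start of at most 0.75, at most 0.05 remains; it is on its hard stop and the tooth is in the rim. Now I'll descend over the pink reel.

>>> play_rows:
  moves:
    - {"claw": 0.6,"linear": [-5,-4,20],"turn": [0,-0.013,0]}
    - {"claw": 0.6,"linear": [-5,-4,40],"turn": [0,-0.013,0]}
    - {"claw": 0.6,"linear": [-5,-4,60],"turn": [0,-0.013,0]}
    - {"claw": 0.6,"linear": [-5,-4,75],"turn": [0,-0.013,0]}
    - {"claw": 0.6,"linear": [-5,-4,75],"turn": [0,-0.013,0]}

```text
time_s: 19.92
ee_pos: [0.537, 0.0811, 0.0128]
eef_rot: [3.137, -0.003, -3.141]
force: [0.1, 0.3, 0.2]
grip_width: 0.0565
```

Run:
```python
from h import *
rel((.538,.083,-.017)); print(get_obs()["grip_width"])
S=vision.camera("side"); cv2.imwrite("pics/s21.png",cv2.resize(S[250:390,280:420],(560,560),interpolation=cv2.INTER_CUBIC))
```

```text
t 19.925 ee [0.537  0.0811 0.0128] lin [-1.1  1.8 29.8] turn [ 0.005 -0.003  0.001] F [0.08 0.32 0.23]
0.05654214921142269
```

View pics/s21.png

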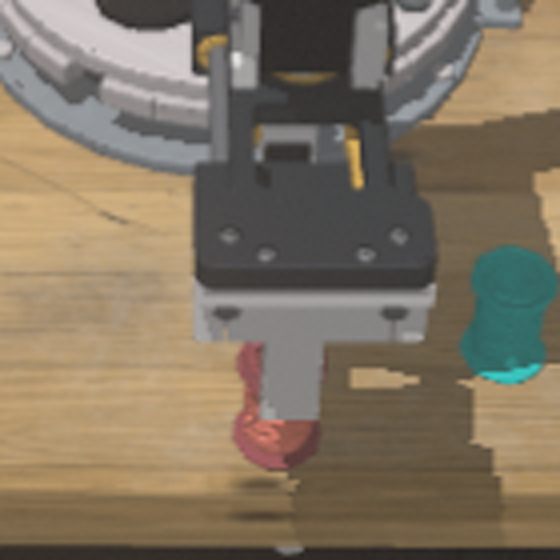

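Run:
```python
from h import *
e=get_obs()["ee_pos"]
print((proj("side",e+[0,.0405,.038])-[280,250])*4)
for dx in(-.005,.005): print((proj("side",e+[dx,.0405,.038])-[280,250])*4)
im=cv2.imread("pics/side0.png")[325:370,335:366].astype(int)
m=(im[:,:,2]-im[:,:,1]>35); print("pink centroid col by rows", [(r+325,np.nonzero(m[r])[0].min()+335,np.nonzero(m[r])[0].max()+335) for r in range(0,45,4) if m[r].any()])
print(proj("side",[[.538,.083,.042],[.538,.083,.0],[.542,.083,.042]]))
```

```text
[[286.79238755 423.5108635 ]]
[[301.7339379  423.57538692]]
[[271.84651411 423.44469398]]
pink centroid col by rows [(333, np.int64(344), np.int64(356)), (337, np.int64(340), np.int64(360)), (341, np.int64(339), np.int64(361)), (345, np.int64(341), np.int64(359)), (349, np.int64(341), np.int64(357)), (353, np.int64(339), np.int64(357)), (357, np.int64(338), np.int64(357)), (361, np.int64(339), np.int64(358)), (365, np.int64(343), np.int64(354))]
[[349.90560085 337.64357974]
 [348.61507576 356.07577773]
 [347.05956556 337.6290435 ]]
```

>>> play_rows:
  moves:
    - {"claw": 0.6,"linear": [-2,2,15],"turn": [0,0,0]}
    - {"claw": 0.6,"linear": [-2,2,28],"turn": [0,0,0]}
    - {"claw": 0.6,"linear": [-2,2,28],"turn": [0,0,0]}
    - {"claw": 0.2,"linear": [-2,2,28],"turn": [0,0,0]}
    - {"claw": 0.2,"linear": [-2,2,28],"turn": [0,0,0]}
    - {"claw": 0.2,"linear": [-2,2,28],"turn": [0,0,0]}
    - {"claw": 0.2,"linear": [-2,2,28],"turn": [0,0,0]}
  force: 15

```text
time_s: 20.85
ee_pos: [0.5397, 0.0834, -0.014]
eef_rot: [3.136, -0.001, -3.14]
force: [0.3, 1.2, 1.9]
grip_width: 0.0287
```

Run:
```python
from h import *
rel((.538,.083,-.017)); print(get_obs()["grip_width"])
S=vision.camera("side"); cv2.imwrite("pics/s22.png",cv2.resize(S[250:390,280:420],(560,560),interpolation=cv2.INTER_CUBIC))
```

```text
t 20.85 ee [ 0.5397  0.0834 -0.014 ] lin [ 1.7 -0.4  3. ] turn [ 0.005 -0.001  0.001] F [0.34 1.15 1.9 ]
0.028738743244532246
```

View pics/s22.png

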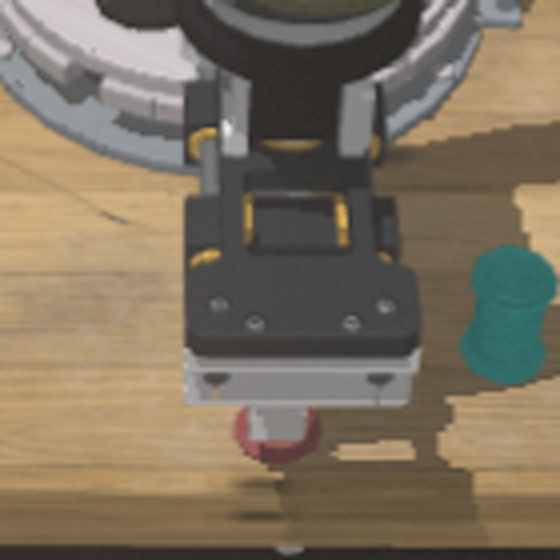

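>>> play_rows:
  moves:
    - {"claw": 0.1,"linear": [0,0,0],"turn": [0,0,0]}
    - {"claw": 0.1,"linear": [0,0,0],"turn": [0,0,0]}
    - {"claw": 0.1,"linear": [0,0,0],"turn": [0,0,0]}

```text
time_s: 21.28
ee_pos: [0.5397, 0.0834, -0.014]
eef_rot: [3.136, -0.001, -3.141]
force: [0.2, 0.2, 1.3]
grip_width: 0.0288
```

Run:
```python
from h import *
rel((.538,.083,-.017)); print(get_obs()["grip_width"])
```

```text
t 21.275 ee [ 0.5397  0.0834 -0.014 ] lin [ 1.7 -0.4  3. ] turn [ 0.005 -0.001  0.001] F [0.23 0.22 1.29]
0.028779912305797607
```

>>> play_rows:
  moves:
    - {"claw": 0.1,"linear": [0,0,-10],"turn": [0,0,0]}
    - {"claw": 0.1,"linear": [0,0,-30],"turn": [0,0,0]}
    - {"claw": 0.1,"linear": [0,0,-60],"turn": [0,0,0]}
    - {"claw": 0.1,"linear": [0,0,-100],"turn": [0,0,0]}
    - {"claw": 0.1,"linear": [0,0,-130],"turn": [0,0,0]}
    - {"claw": 0.1,"linear": [0,0,-130],"turn": [0,0,0]}

```text
time_s: 22.02
ee_pos: [0.5409, 0.0828, 0.1185]
eef_rot: [3.136, 0.003, -3.14]
force: [-0.1, -0.8, -0.3]
grip_width: 0.0287
```

Run:
```python
from h import *
rel((.4912,-.1491,.12)); print(get_obs()["grip_width"])
S=vision.camera("side"); cv2.imwrite("pics/s23.png",cv2.resize(S[200:390,260:450],(600,600),interpolation=cv2.INTER_CUBIC))
```

```text
t 22.025 ee [0.5409 0.0828 0.1185] lin [  50.  -231.8   -3. ] turn [0.006 0.003 0.001] F [-0.05 -0.78 -0.35]
0.028669397908639996
```

View pics/s23.png

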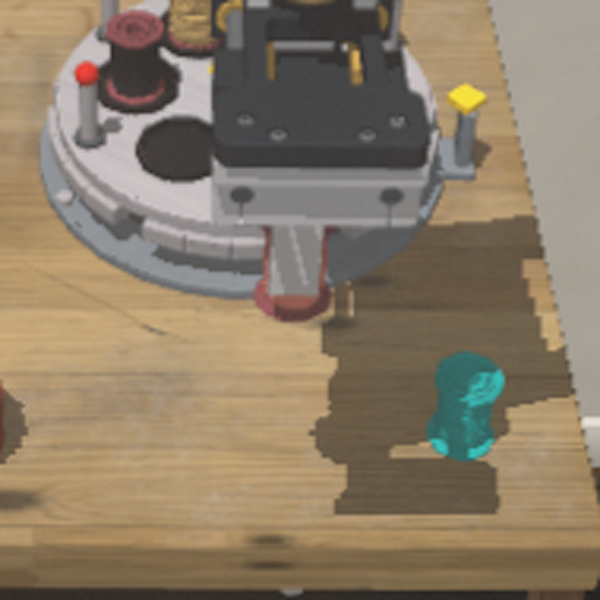

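Run:
```python
from h import *
T=cv2.imread("pics/t20.png")
m=(T.max(2)<75).astype(np.uint8); m[:200]=0;m[300:]=0;m[:,:295]=0;m[:,425:]=0
k,l,s,c=cv2.connectedComponentsWithStats(m)
for i in range(1,k):
    if s[i,4]>200: print(c[i],s[i],back("top",c[i],.046).round(4))
T=cv2.imread("pics/t14.png")
m=(T.max(2)<75).astype(np.uint8); m[:200]=0;m[300:]=0;m[:,:295]=0;m[:,425:]=0
k,l,s,c=cv2.connectedComponentsWithStats(m)
for i in range(1,k):
    if s[i,4]>200: print(c[i],s[i],back("top",c[i],.046).round(4),(back("top",c[i],.046)[:2]-[.5511,-.1527]))
```

```text
[328.08285164 217.87861272] [315 204  27  29 519] [ 0.5861 -0.1026  0.046 ]
[324.85121107 252.98096886] [311 240  29  28 578] [ 0.5265 -0.098   0.046 ]
[385.17241379 259.77155172] [373 245  28  28 232] [ 0.5164 -0.1995  0.046 ]
[353.81755594 273.68330465] [341 260  27  28 581] [ 0.4924 -0.1471  0.046 ]
[328.13390929 217.61339093] [315 204  27  29 463] [ 0.5865 -0.1027  0.046 ] [0.03540808 0.05004713]
[324.82156134 253.17286245] [311 240  28  27 538] [ 0.5262 -0.0979  0.046 ] [-0.02489218  0.05476291]
[385.24454148 259.94323144] [373 245  28  28 229] [ 0.5161 -0.1997  0.046 ] [-0.03498315 -0.04696379]
[353.86643234 273.76801406] [341 260  27  28 569] [ 0.4922 -0.1472  0.046 ] [-0.0588614   0.00550403]
```

>>> play_rows:
  moves:
    - {"claw": 0.1,"linear": [12,-58,0],"turn": [0,0,0]}
    - {"claw": 0.1,"linear": [25,-116,0],"turn": [0,0,0]}
    - {"claw": 0.1,"linear": [38,-174,0],"turn": [0,0,0]}
    - {"claw": 0.1,"linear": [50,-220,0],"turn": [0,0,0]}
    - {"claw": 0.1,"linear": [50,-232,0],"turn": [0,0,0]}
    - {"claw": 0.1,"linear": [50,-232,0],"turn": [0,0,0]}

```text
time_s: 22.82
ee_pos: [0.4901, -0.1493, 0.1145]
eef_rot: [3.136, -0.001, -3.142]
force: [-0.6, 0.5, -1.1]
grip_width: 0.0288
```

Run:
```python
from h import *
rel((.4915,-.148,.05)); e=get_obs()["ee_pos"]
S=vision.camera("side"); c=cv2.resize(S[150:270,310:450],None,fx=5.5,fy=5.5,interpolation=cv2.INTER_CUBIC)
t=np.linspace(0,2*np.pi,60)
for z,col in((e[2]+.014,(0,255,0)),):
    pts=[(e[0]+.016*np.cos(a),e[1]+.016*np.sin(a),z) for a in t]
    for u in (proj("side",pts)-[310,150])*5.5: cv2.circle(c,tuple(int(v) for v in u),1,col,-1)
pts=[(.4918+.0205*np.cos(a),-.148+.0205*np.sin(a),.05) for a in t]
for u in (proj("side",pts)-[310,150])*5.5: cv2.circle(c,tuple(int(v) for v in u),1,(255,255,0),-1)
cv2.imwrite("pics/s24.png",c)
```

```text
t 22.825 ee [ 0.4901 -0.1493  0.1145] lin [-1.5  0.9 64.5] turn [ 0.006 -0.001  0.   ] F [-0.64  0.46 -1.08]
```

View pics/s24.png

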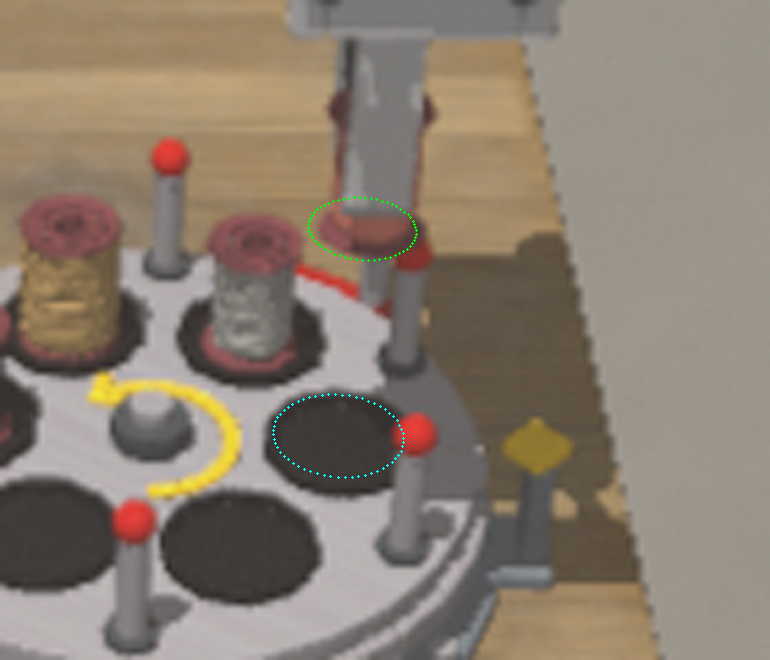

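>>> play_rows:
  moves:
    - {"claw": 0.1,"linear": [-4,2,0],"turn": [0.006,0,0]}
    - {"claw": 0.1,"linear": [-4,2,20],"turn": [0.006,0,0]}
    - {"claw": 0.1,"linear": [-4,2,40],"turn": [0.006,0,0]}
    - {"claw": 0.1,"linear": [-4,2,60],"turn": [0.006,0,0]}
    - {"claw": 0.1,"linear": [-4,2,66],"turn": [0.006,0,0]}
    - {"claw": 0.1,"linear": [-4,2,66],"turn": [0.006,0,0]}

```text
time_s: 23.62
ee_pos: [0.4945, -0.1456, 0.0488]
eef_rot: [-3.142, -0.001, -3.14]
force: [0.4, 0.3, -0.2]
grip_width: 0.0282
```

Run:
```python
from h import *
rel((.4915,-.148,.030)); e=get_obs()["ee_pos"]
S=vision.camera("side"); c=cv2.resize(S[150:270,310:450],None,fx=5.5,fy=5.5,interpolation=cv2.INTER_CUBIC)
cv2.imwrite("pics/s25.png",c)
```

```text
t 23.625 ee [ 0.4945 -0.1456  0.0488] lin [ 3.  -2.4 18.8] turn [-0.    -0.001  0.002] F [ 0.37  0.27 -0.19]
```

View pics/s25.png

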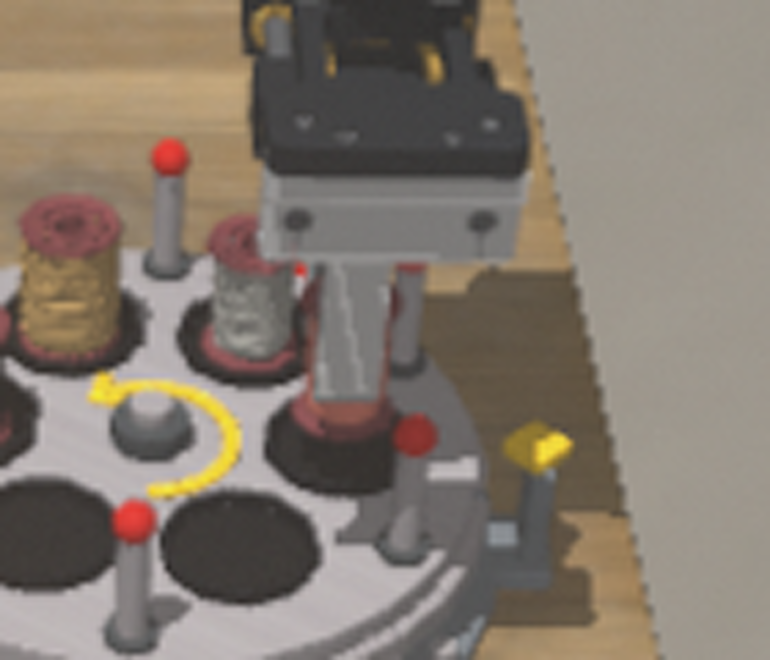

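The reel's lower flange is at crop (344,407), and lowering it lands near (342,457), which is the nest centre. I'll lower it and release.

>>> play_rows:
  moves:
    - {"claw": 0.1,"linear": [0,0,6],"turn": [0,0,0]}
    - {"claw": 0.1,"linear": [0,0,12],"turn": [0,0,0]}
    - {"claw": 0.1,"linear": [0,0,16],"turn": [0,0,0]}
    - {"claw": 0.1,"linear": [0,0,18],"turn": [0,0,0]}
    - {"claw": 0.1,"linear": [0,0,18],"turn": [0,0,0]}

```text
time_s: 24.3
ee_pos: [0.4952, -0.1463, 0.0318]
eef_rot: [-3.141, 0.001, -3.14]
force: [0.7, -1.5, 4.6]
grip_width: 0.0286
```

Run:
```python
from h import *
rel((.4915,-.148,.030)); print(get_obs()["grip_width"])
S=vision.camera("side"); c=cv2.resize(S[150:270,310:450],None,fx=5.5,fy=5.5,interpolation=cv2.INTER_CUBIC)
cv2.imwrite("pics/s26.png",c)
```

```text
t 24.3 ee [ 0.4952 -0.1463  0.0318] lin [ 3.7 -1.7  1.7] turn [-0.001  0.001  0.002] F [ 0.68 -1.49  4.57]
0.02857434580502078
```

View pics/s26.png

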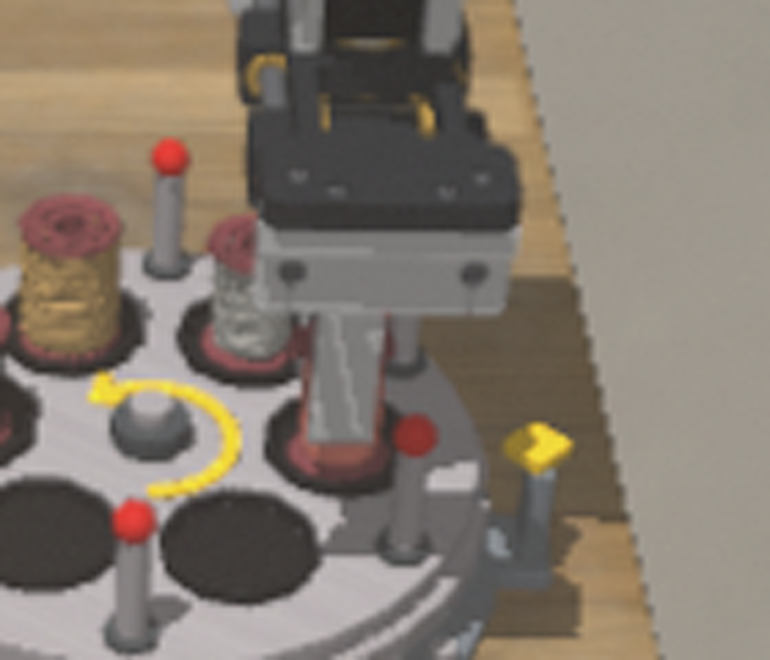

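It is on the floor (4.6 N upward) and inside the rim. Release.

>>> play_rows:
  moves:
    - {"claw": 0.4,"linear": [0,0,0],"turn": [0,0,0]}
    - {"claw": 0.5,"linear": [0,0,0],"turn": [0,0,0]}
    - {"claw": 0.55,"linear": [0,0,0],"turn": [0,0,0]}
    - {"claw": 0.55,"linear": [0,0,0],"turn": [0,0,0]}
    - {"claw": 0.55,"linear": [0,0,-20],"turn": [0,0,0]}
    - {"claw": 0.55,"linear": [0,0,-60],"turn": [0,0,0]}
    - {"claw": 0.55,"linear": [0,0,-120],"turn": [0,0,0]}

```text
time_s: 25.22
ee_pos: [0.4942, -0.1458, 0.152]
eef_rot: [3.141, -0.002, -3.14]
force: [0.2, 0.1, 0.3]
grip_width: 0.0518
```

>>> play_rows:
  moves:
    - {"claw": 0.55,"linear": [0,60,0],"turn": [0,0,0]}
    - {"claw": 0.55,"linear": [0,120,0],"turn": [0,0,0]}
    - {"claw": 0.55,"linear": [0,180,0],"turn": [0,0,0]}
    - {"claw": 0.55,"linear": [0,240,0],"turn": [0,0,0]}
    - {"claw": 0.55,"linear": [0,260,0],"turn": [0,0,0]}
    - {"claw": 0.55,"linear": [0,260,0],"turn": [0,0,0]}

```text
time_s: 25.98
ee_pos: [0.4935, 0.1152, 0.1519]
eef_rot: [3.141, -0.002, -3.138]
force: [-0.1, 0.0, 0.0]
grip_width: 0.0515
```

Run:
```python
from h import *
print(get_obs()["time_s"],get_obs()["ee_pos"],get_obs()["force"])
S=vision.camera("side");T=vision.camera("top"); tab()
cv2.imwrite("pics/s27.png",S);cv2.imwrite("pics/t27.png",T)
cv2.imwrite("pics/c27.png",np.hstack([cv2.resize(T[165:330,285:450],(400,400),interpolation=cv2.INTER_CUBIC),cv2.resize(S[140:300,270:430],(400,400),interpolation=cv2.INTER_CUBIC)]))
```

```text
25.975 [0.49353184 0.11521978 0.15187619] [-0.10583233  0.02002068  0.04337438]
ball [340.3 178.1] 26 0.0947 -93.9 table -0.2
ball [293.8 190.2] 28 0.0942 -35.5 table -1.8
ball [286.9 222.9] 31 0.092 24.0 table -2.3
ball [334.  244.5] 36 0.0905 84.9 table -1.4
```

View pics/c27.png

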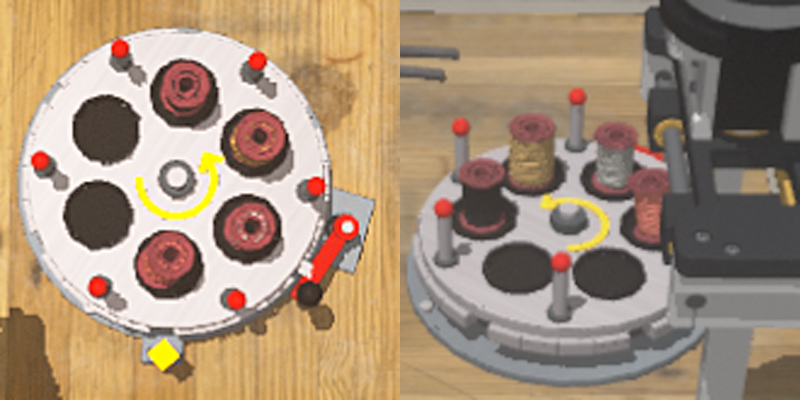

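Run:
```python
from h import *
T=vision.camera("top"); cv2.imwrite("pics/t28.png",cv2.resize(T[250:300,330:430],None,fx=8,fy=8,interpolation=cv2.INTER_CUBIC))
for u,v in((168,262),(253,222),(262,137),(186,86)):
    p=back("top",(285+u*165/400,165+v*165/400),.086)[:2]; print(p.round(4),"r axis",np.hypot(*(p-[.5511,-.1527])).round(4),"to station",np.hypot(*(p-[.4915,-.1485])).round(4))
```

```text
[ 0.4928 -0.1469] r axis 0.0586 to station 0.0021
[ 0.52   -0.2029] r axis 0.059 to station 0.0614
[ 0.5767 -0.2086] r axis 0.0614 to station 0.1042
[ 0.6103 -0.1577] r axis 0.0594 to station 0.1192
```

View pics/t28.png

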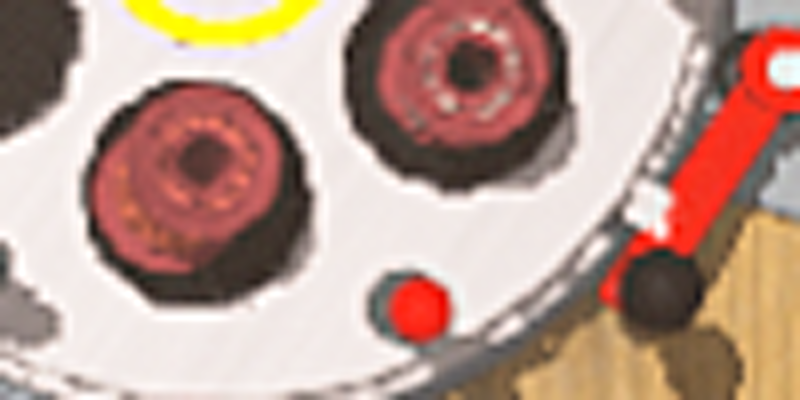

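The top view shows the pink reel's upper flange (crop 208,148) offset from its lower flange (lower left, about 160,210), so it may be leaning on the rim. I'll move the arm clear and look from the side.

>>> play_rows:
  moves:
    - {"claw": 0.55,"linear": [0,60,0],"turn": [0,0,0]}
    - {"claw": 0.55,"linear": [0,120,0],"turn": [0,0,0]}
    - {"claw": 0.55,"linear": [30,180,0],"turn": [0,0,0]}
    - {"claw": 0.55,"linear": [60,200,0],"turn": [0,0,0]}

```text
time_s: 26.68
ee_pos: [0.4331, 0.3144, 0.1517]
eef_rot: [-3.141, -0.002, -3.141]
force: [0.3, 0.0, -0.4]
grip_width: 0.0515
```

Run:
```python
from h import *
print(get_obs()["ee_pos"])
S=vision.camera("side"); T=vision.camera("top")
cv2.imwrite("pics/s29.png",S)
cv2.imwrite("pics/c29.png",np.hstack([cv2.resize(T[255:295,335:375],(400,400),interpolation=cv2.INTER_CUBIC),cv2.resize(S[185:245,340:400],(400,400),interpolation=cv2.INTER_CUBIC)]))
```

```text
[0.43305997 0.31444204 0.1517107 ]
```

View pics/c29.png

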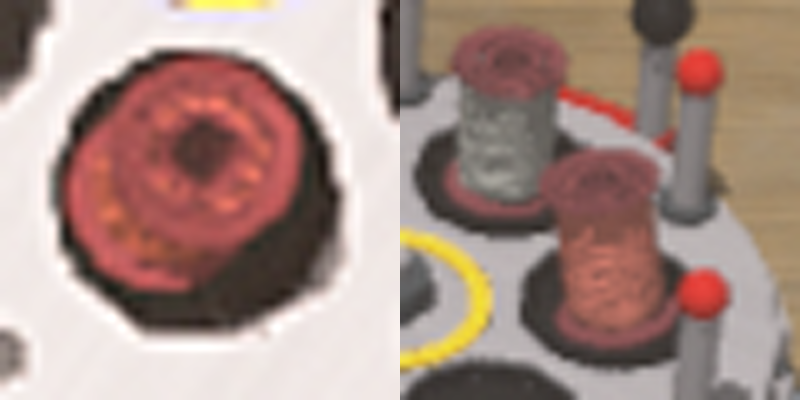

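The reel leans roughly 10–15° with its top towards +x: its -x lower edge rides on the rim, having swung about the jaw axis in the grip. I'll regrasp it with the jaws along x, so that squeezing straightens it, then lift it a little, recentre it and set it down.

Run:
```python
from h import *
print(get_obs()["qpos"].round(3)); rel((.4935,-.146,.1517),np.pi/2)
```

```text
[ 5.600e-01  2.860e-01  1.594e+00  1.000e-03  1.264e+00 -1.014e+00]
t 26.775 ee [0.4319 0.3144 0.1521] lin [-6.030e+01 -4.606e+02  2.000e-01] turn [-0.002 -0.002  1.573] F [-0.32 -0.17  0.9 ]
```

>>> play_rows:
  moves:
    - {"claw": 0.6,"linear": [-6,-50,-10],"turn": [0,0,0.18]}
    - {"claw": 0.6,"linear": [-12,-100,-10],"turn": [0,0,0.36]}
    - {"claw": 0.6,"linear": [-20,-160,-10],"turn": [0,0,0.54]}
    - {"claw": 0.6,"linear": [-30,-220,-10],"turn": [0,0,0.72]}
    - {"claw": 0.6,"linear": [-40,-280,-10],"turn": [0,0,0.9]}
    - {"claw": 0.6,"linear": [-50,-340,-10],"turn": [0,0,1.08]}
    - {"claw": 0.6,"linear": [-60,-400,-10],"turn": [0,0,1.26]}
    - {"claw": 0.6,"linear": [-60,-460,-10],"turn": [0,0,1.44]}

```text
time_s: 27.78
ee_pos: [0.4929, -0.1491, 0.162]
eef_rot: [-3.14, -0.0, 1.696]
force: [1.2, -0.8, -0.4]
grip_width: 0.0561
```

Run:
```python
from h import *
print(get_obs()["qpos"].round(3)); rel((.4938,-.1465,.08),np.pi/2)
```

```text
[-3.640e-01  2.340e-01  1.635e+00 -1.000e-03  1.274e+00 -4.900e-01]
t 27.775 ee [ 0.4929 -0.1491  0.162 ] lin [ 2.4  1.4 82. ] turn [-0.002  0.     0.126] F [ 1.2  -0.84 -0.42]
```

>>> play_rows:
  moves:
    - {"claw": 0.6,"linear": [2,1,0],"turn": [0,0,0.126]}
    - {"claw": 0.6,"linear": [2,1,40],"turn": [0,0,0.126]}
    - {"claw": 0.6,"linear": [2,1,80],"turn": [0,0,0.126]}
    - {"claw": 0.6,"linear": [2,1,110],"turn": [0,0,0.126]}
    - {"claw": 0.6,"linear": [2,1,126],"turn": [0,0,0.126]}
    - {"claw": 0.6,"linear": [2,1,126],"turn": [0,0,0.126]}

```text
time_s: 28.52
ee_pos: [0.493, -0.1476, 0.0357]
eef_rot: [-3.138, -0.0, 1.57]
force: [-0.5, -0.3, -0.4]
grip_width: 0.0564
```

>>> play_rows:
  moves:
    - {"claw": 0.15,"linear": [0,0,0],"turn": [0,0,0]}
    - {"claw": 0.15,"linear": [0,0,0],"turn": [0,0,0]}
    - {"claw": 0.15,"linear": [0,0,0],"turn": [0,0,0]}
    - {"claw": 0.15,"linear": [0,0,0],"turn": [0,0,0]}
    - {"claw": 0.15,"linear": [0,0,-4],"turn": [0,0,0]}
    - {"claw": 0.15,"linear": [0,0,-10],"turn": [0,0,0]}
  force: 20

```text
time_s: 29.28
ee_pos: [0.4929, -0.1476, 0.0459]
eef_rot: [-3.138, -0.0, 1.569]
force: [0.1, 0.6, -0.6]
grip_width: 0.028
```

Run:
```python
from h import *
print(get_obs()["grip_width"]); rel((.4915,-.1485,.034),np.pi/2)
S=vision.camera("side"); T=vision.camera("top")
cv2.imwrite("pics/c30.png",np.hstack([cv2.resize(T[215:315,315:415],(400,400),interpolation=cv2.INTER_CUBIC),cv2.resize(S[165:255,325:415],(400,400),interpolation=cv2.INTER_CUBIC)]))
```

```text
0.027960501165618563
t 29.275 ee [ 0.4929 -0.1476  0.0459] lin [-0.9 -1.4 11.9] turn [-0.003 -0.    -0.001] F [ 0.06  0.58 -0.63]
```

View pics/c30.png

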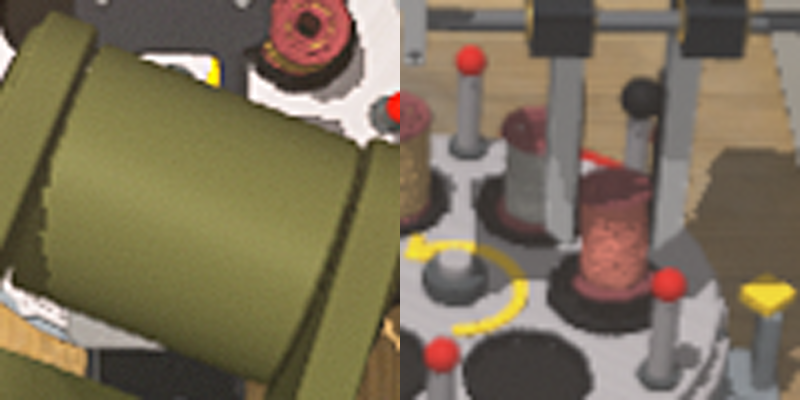

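Run:
```python
from h import *
S=vision.camera("side"); e=get_obs()["ee_pos"]
x0,y0,f=345,185,11
c=cv2.resize(S[y0:y0+55,x0:x0+70],None,fx=f,fy=f,interpolation=cv2.INTER_CUBIC)
t=np.linspace(0,2*np.pi,72)
def circ(x,y,z,r,col):
    for u in (proj("side",[(x+r*np.cos(a),y+r*np.sin(a),z) for a in t])-[x0,y0])*f: cv2.circle(c,tuple(int(v) for v in u),1,col,-1)
# upright reel held: underside about 24-26mm below real tip
zb=e[2]+.038-.026
circ(.492,-.1475,zb,.016,(0,255,0)); circ(.492,-.1475,zb+.042,.016,(0,255,0)); circ(.4915,-.1485,.05,.0205,(255,255,0))
cv2.imwrite("pics/s31.png",c); print(zb)
```

```text
0.058096728797762925
```

View pics/s31.png

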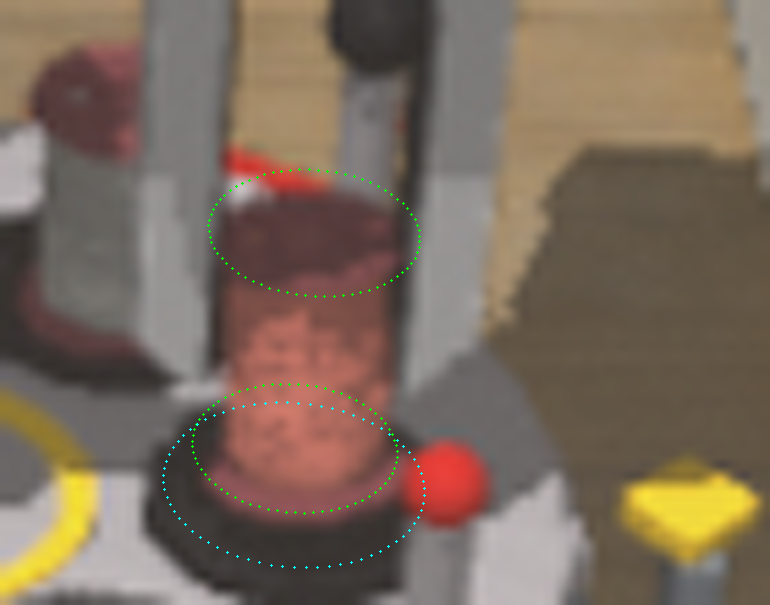

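>>> play_rows:
  moves:
    - {"claw": 0.15,"linear": [-1.5,0.5,3],"turn": [0,0,0]}
    - {"claw": 0.15,"linear": [-1.5,0.5,6],"turn": [0,0,0]}
    - {"claw": 0.15,"linear": [-1.5,0.5,9],"turn": [0,0,0]}
    - {"claw": 0.15,"linear": [-1.5,0.5,9],"turn": [0,0,0]}
  force: 8

```text
time_s: 29.92
ee_pos: [0.4935, -0.1491, 0.0367]
eef_rot: [-3.138, -0.0, 1.569]
force: [-0.2, -0.1, -1.8]
grip_width: 0.0287
```

>>> play_rows:
  moves:
    - {"claw": 0.15,"linear": [0,0,1.5],"turn": [0,0,0]}
    - {"claw": 0.15,"linear": [0,0,3],"turn": [0,0,0]}
    - {"claw": 0.15,"linear": [0,0,3],"turn": [0,0,0]}

```text
time_s: 30.3
ee_pos: [0.4943, -0.1492, 0.0346]
eef_rot: [-3.141, 0.0, 1.57]
force: [-0.2, 1.6, 8.1]
grip_width: 0.0292
```

Run:
```python
from h import *
S=vision.camera("side"); e=get_obs()["ee_pos"]; print(e,get_obs()["force"])
x0,y0,f=345,185,11
cv2.imwrite("pics/s32.png",cv2.resize(S[y0:y0+55,x0:x0+70],None,fx=f,fy=f,interpolation=cv2.INTER_CUBIC))
```

```text
[ 0.49429866 -0.14923442  0.03463774] [0.03200228 1.35954446 7.83078433]
```

View pics/s32.png

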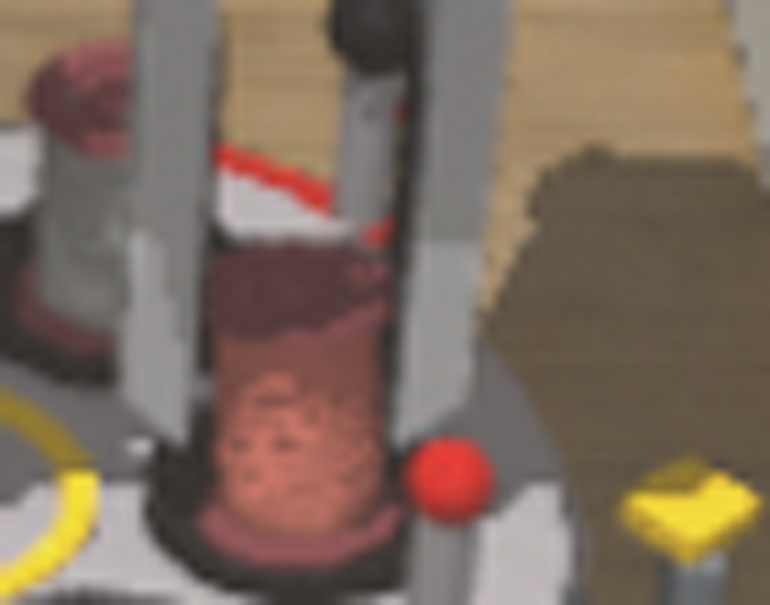

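It is bottomed out and inside the rim. I'll ease the grip so it stands flat, then release.

>>> play_rows:
  moves:
    - {"claw": 0.33,"linear": [0,0,0],"turn": [0,0,0]}
    - {"claw": 0.36,"linear": [0,0,0],"turn": [0,0,0]}
    - {"claw": 0.45,"linear": [0,0,0],"turn": [0,0,0]}
    - {"claw": 0.55,"linear": [0,0,0],"turn": [0,0,0]}
    - {"claw": 0.55,"linear": [0,0,0],"turn": [0,0,0]}
  force: 3

```text
time_s: 30.98
ee_pos: [0.4942, -0.1492, 0.0346]
eef_rot: [-3.14, 0.0, 1.57]
force: [-0.2, -0.0, 0.5]
grip_width: 0.0517
```

Run:
```python
from h import *
S=vision.camera("side"); e=get_obs()["ee_pos"]; print(e,get_obs()["force"],get_obs()["grip_width"])
x0,y0,f=345,185,11
c=cv2.resize(S[y0:y0+55,x0:x0+70],None,fx=f,fy=f,interpolation=cv2.INTER_CUBIC)
t=np.linspace(0,2*np.pi,72)
def circ(x,y,z,r,col):
    for u in (proj("side",[(x+r*np.cos(a),y+r*np.sin(a),z) for a in t])-[x0,y0])*f: cv2.circle(c,tuple(int(v) for v in u),1,col,-1)
circ(.492,-.148,.044,.016,(0,255,0)); circ(.492,-.148,.086,.016,(0,255,0))
cv2.imwrite("pics/s33.png",c)
```

```text
[ 0.49427952 -0.14923849  0.03459315] [-0.98991509 -0.67914437  0.01748979] 0.051918357974800565
```

View pics/s33.png

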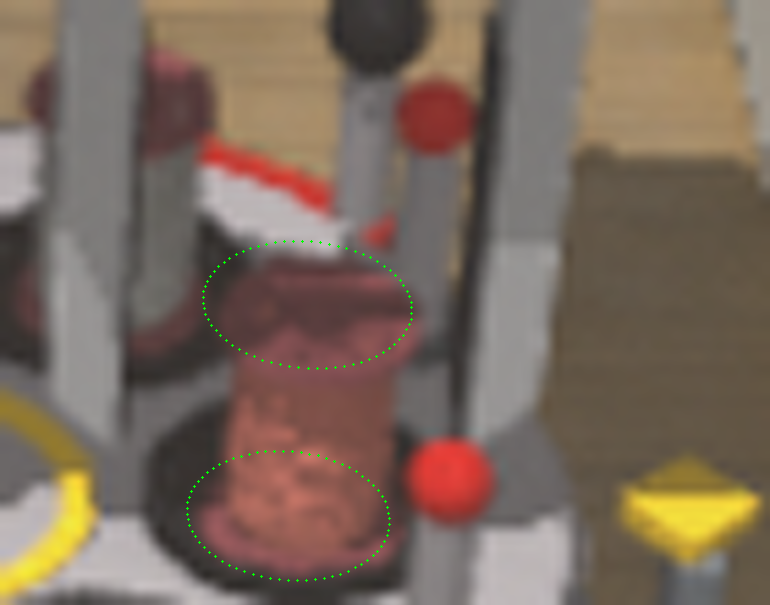

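>>> play_rows:
  moves:
    - {"claw": 0.6,"linear": [0,0,-10],"turn": [0,0,0]}
    - {"claw": 0.6,"linear": [0,0,-40],"turn": [0,0,0]}
    - {"claw": 0.6,"linear": [0,0,-90],"turn": [0,0,0]}
    - {"claw": 0.6,"linear": [0,0,-130],"turn": [0,0,0]}
    - {"claw": 0.6,"linear": [60,0,-130],"turn": [0,0,0]}
    - {"claw": 0.6,"linear": [120,0,-130],"turn": [0,0,0]}
    - {"claw": 0.6,"linear": [180,-20,-130],"turn": [0,0,0]}
    - {"claw": 0.6,"linear": [240,-40,-130],"turn": [0,0,0]}

```text
time_s: 32.02
ee_pos: [0.4544, 0.0912, 0.1653]
eef_rot: [-3.141, 0.0, 1.569]
force: [0.1, 0.0, -0.3]
grip_width: 0.0565
```

>>> play_rows:
  moves:
    - {"claw": 0.6,"linear": [60,-20,0],"turn": [0,0,0]}
    - {"claw": 0.6,"linear": [120,-40,0],"turn": [0,0,0]}
    - {"claw": 0.6,"linear": [180,-40,0],"turn": [0,0,0]}
    - {"claw": 0.6,"linear": [190,-40,0],"turn": [0,0,0]}

```text
time_s: 32.52
ee_pos: [0.4139, 0.2841, 0.1658]
eef_rot: [3.141, -0.0, 1.573]
force: [0.2, -0.6, -0.2]
grip_width: 0.0565
```

Run:
```python
from h import *
print(get_obs()["ee_pos"])
S=vision.camera("side"); T=vision.camera("top")
cv2.imwrite("pics/s34.png",S);cv2.imwrite("pics/t34.png",T)
cv2.imwrite("pics/c34.png",np.hstack([cv2.resize(T[255:295,335:375],(400,400),interpolation=cv2.INTER_CUBIC),cv2.resize(S[185:245,340:400],(400,400),interpolation=cv2.INTER_CUBIC)]))
```

```text
[0.4139286  0.2840538  0.16580679]
```

View pics/c34.png

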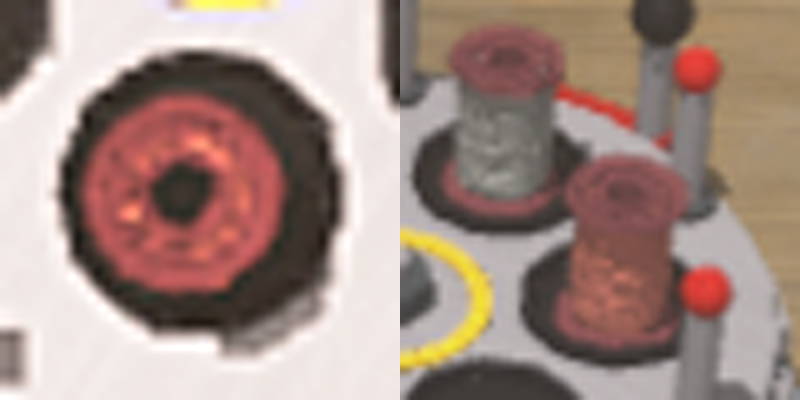

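Run:
```python
from h import *
p=back("top",(353.2,274.2),.086)[:2]; print(p.round(4),np.hypot(*(p-[.4912,-.1491])),np.hypot(*(p-[.4923,-.1471])))
tab()
T=cv2.imread("pics/t34.png");S=cv2.imread("pics/s34.png"); 
cv2.imwrite("pics/c35.png",np.hstack([cv2.resize(T[165:330,285:450],(400,400),interpolation=cv2.INTER_CUBIC),cv2.resize(S[140:300,270:430],(400,400),interpolation=cv2.INTER_CUBIC)]))
# projected upright reel rim in side view
x0,y0,f=340,185,11
c=cv2.resize(S[y0:y0+55,x0:x0+70],None,fx=f,fy=f,interpolation=cv2.INTER_CUBIC)
t=np.linspace(0,2*np.pi,72)
for z in(.044,.086):
    for u in (proj("side",[(p[0]+.016*np.cos(a),p[1]+.016*np.sin(a),z) for a in t])-[x0,y0])*f: cv2.circle(c,tuple(int(v) for v in u),1,(0,255,0),-1)
cv2.imwrite("pics/s35.png",c)
```

```text
[ 0.491  -0.1451] 0.003965228767745606 0.002357455286833712
ball [339.4 178.1] 27 0.0947 -92.9 table 0.8
ball [293.3 190.4] 29 0.0945 -34.9 table -1.2
ball [383.8 195. ] 29 0.0923 -152.1 table 1.6
ball [287.1 223.3] 33 0.0921 24.7 table -1.6
ball [385.2 228.2] 33 0.0901 147.1 table 0.8
ball [334.8 244.4] 35 0.0903 85.6 table -0.7
```

View pics/c35.png

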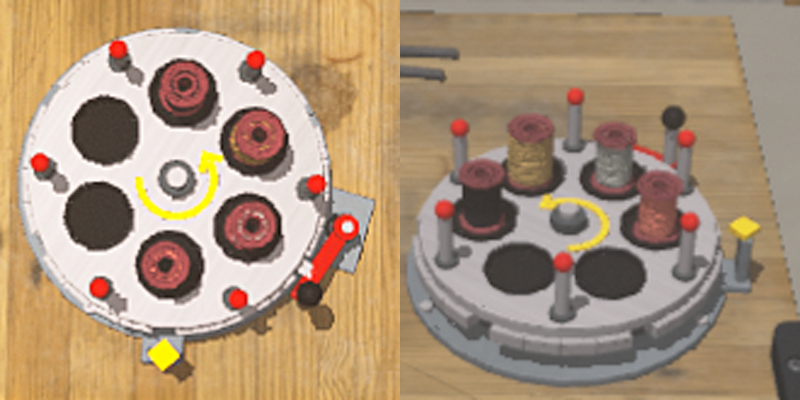

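View pics/s35.png

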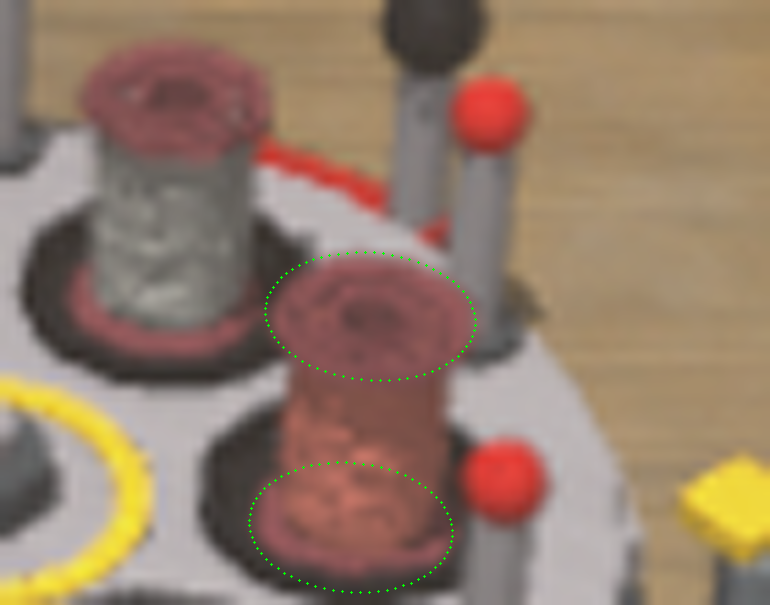

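The reel now stands upright and concentric in both views, about 2–4 mm off the nest centre. The lever is still in, the table is at about 60°, and the arm is clear. I'll hand in.

```bash
python3 -c "
from station import hand_in
print(hand_in())"
```

```text
the job is handed in; nothing more can be done
None
```

The carousel is turned on one position, the lock lever is in, and the pink reel stands upright in the nest at the pointer. I handed in at about 33 s; no verdict was reported.

**Last checks**
- **Table:** it was at about 59° (1.03 rad) at rest before locking, within the allowed 0.98–1.115 rad. It reads about 60° now.
- **Lock:** the lever swung about 0.70 rad and stopped on a hard stop at 20 N, with its tooth in the rim. Its absolute angle could only be inferred. From the stated start range at most about 0.05 rad should remain.
- **Pink reel:** it is upright and on the nest floor, 2–4 mm from the station centre.
- **Other reels:** all three are still standing, 59–61 mm from the axis when measured before the final regrasp. They look unmoved in the last picture.
- **Arm:** it is clear of everything.

**What went wrong or disagreed**
- **Height reading:** the reported tool height was about 38 mm too low against both cameras. My first push passed over the pin because of it, so I corrected for the offset from then on.
- **Table run-on:** the table did not run on by itself past half-way. It stood still at 37° and again at 45°, so I pushed it the rest of the way in small steps.
- **First placing:** the reel ended up leaning on the nest rim. I regrasped it with the jaws turned 90° and set it down flat.

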